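# Restock the dry-storage case with sample vials

### The arm

A 6-joint arm with a two-finger parallel gripper is mounted at the origin on the work surface; the furniture and walls round the work are solid. World frame = base frame: x ahead of the robot, y to its left, z up, the work surface at z = 0. Lengths are in m, angles in degrees, forces in N, time in s.
With the tool pointing down it reaches from about 0.3 to 0.75 m from the base axis. Payload 8.5 kg.
Tool frame: the origin (TCP) lies at the very end of the fingers, on their centre line; the grasp point (between the pads) lies 19 mm behind it (hold_point_z is the distance from the TCP to the grasp point, in m); z points along the fingers, y is the direction in which the jaws open and shut (so a half turn about z gives the same grasp; the last joint's range is limited). The gripper opens to 85 mm and grips with 20 to 120 N. Pads are 22 mm wide; open, the fingers measure 114 mm over their backs; the gripper's body (76 mm by 85 mm) begins 54 mm behind the grasp point. The pads swing forward as they close: fully open they stand 13 mm farther back than shut.
Start: joints at [55.56, 21.807, 74.336, -0, 83.858, -12.336], TCP at [0.207, 0.51, 0.203] pointing down, gripper open.
Joint ranges: [-178.18, 178.18], [-50.72, 133.34], [12.68, 142.11], [-81.47, 261.47], [9.98, 163.14], [-165.26, 165.26]. Speed limits (degrees/s): [136.94, 136.94, 180, 180, 180, 180].

### API

Orientations are given as a 3x3 rotation matrix whose columns are the frame's x, y, z axes.
In Python, from rig import observe, get_image, close_job, hold_point_z gives the robot as it stands. The module is installed in compiled form; this text tells all that it offers.
- The arm moves only by the tool jog_arm, never from a script. Its arguments are lists of equal length, an entry for each row: "travel": the shift along the world's x, y, z in m, a list of three; "dr": the turn, a rotation vector about the world's x, y, z in rad, a list of three. In form: {"travel": [[x, y, z], ...], "dr": [[rx, ry, rz], ...]}. A call has 1 to 20 rows; each row shifts and turns the commanded pose from where the row before left it; what a row does not reach is not made up. A row lasts 1/12 s, in which the tool goes at most 41.7 mm and 7.16 degrees, less where a joint would pass 70% of its speed; a pose out of reach is approached as far as the arm can. A call with a gripper value outside its range is refused whole. "jaw" is the finger opening in m, from 0 to 0.0854, set as the call begins (left out, the last holds). The fingers move at their own pace and stop on an object; "newtons" is the grip in N (left out, the last holds). Time passes only in rows, so rows that do not move let the fingers close. It gives the time, the measured TCP pose, the force and the opening at its end, in the units of the state.
- observe(): the state, without advancing time (a new reading comes with each control period).
- get_image(name): name is "side" or "top"; returns a dict with "color" (480x640x3 uint8, red, green, blue), "fovy" (degrees; the focal length in pixels is half the picture's height over the tangent of half this angle, whatever the lens; pixels are square), "cx", "cy" (the principal point, pixels), "k1" (the pictures are not rectified: a ray, as slopes to the right and down, at radius r is drawn at 1 + k1 r^2 times it, then the intrinsics apply), "R" (3x3) and "t" (3): a world point X has camera coordinates R X + t. Camera axes: x right, y down, z forward; pixel columns grow to the right and rows downward; lengths in m; the calibration is good to about 2 mm. A picture is of the moment at which its call begins. There is no depth.
- close_job(): hands the job in, once; it reports no verdict.
The state is a dict: "time_s": time; "q": joint angles; "qvel": joint speeds; "joint_efforts": joint torques, N m; "position": TCP position; "tool_rot": TCP orientation; "ft_force": force on the tool from outside, world axes, zero at the start; "wrist_torque": the same for the moment, N m; "grip_width": finger opening in m.
Only numpy, scipy, OpenCV 4.12 (cv2) and the standard library are available. Lean on these libraries where they do the work, as an engineer would, in place of code of your own. Each camera call takes 0.05 s, during which the arm holds its last target.

### The job

Restock the dry case: pull its stiff clear shutter open until its leading edge stands at the red line (no farther, so that the two samples already stored stay covered), stand the spent green desiccant canister in the steel dish, put the fresh orange canister in its place, and set every loose sample vial upright in a free pocket, one vial to a pocket. Then push the shutter fully home. Leave everything else on the table alone.

Things in the scene. Friction and masses are not known exactly. Their poses are not given: they have to be found in the camera images.
- dry_case: Grey dry case fixed to the table, 128 (x) x 309 (y) x 74 mm. Origin: centre of its underside, z up. One row of round pockets along its y: bay +117.5, free +71.5, +35.5, -0.5, -36.5, partition -63.5 (red line), covered -90.5, -126.5 mm (stored vials, fixed). Inside 112 mm wide (x), 107 between the rails on the walls (rail tops at z 74). Top of the black pocket block at z 30, pocket floors at z 8, bay floor at z 18.
- shutter (a joint): Opening of the clear shutter in m: 0 fully home, growing as it slides to the case's -y; 0.212 when its leading edge stands at the red line (bay and four free pockets clear, the two stored vials still covered). Travel 0.26. Stiff: about 9 N of sliding friction, no spring; it stays where it is left.
- shutter_pull (a point): Middle of the black bridge pull on the right (-y) end of the shutter: a bar 76 mm long along the case's x, 12 mm wide (case's y), 12 mm high, on posts at its ends (56 mm free between them); its middle is 95 mm above the table, with 20 mm free under the bar. Moves with the shutter; axes as the case's.
- shutter_edge (a point): Middle of the shutter's leading (+y) edge, a dark strip, upper side of the 5 mm sheet, 69 mm above the table. Moves with the shutter.
- red_mark (a point): Red line across both guide rails of the case: where the leading edge of the opened shutter must stand. This point lies on the case's centre line, 74 mm above the table.
- pocket_1 (a point): Centre of the floor of free pocket 1, a round bore of 30.5 mm diameter and 22 mm depth; z up.
- pocket_2 (a point): Centre of the floor of free pocket 2, a round bore of 30.5 mm diameter and 22 mm depth; z up.
- pocket_3 (a point): Centre of the floor of free pocket 3, a round bore of 30.5 mm diameter and 22 mm depth; z up.
- pocket_4 (a point): Centre of the floor of free pocket 4, a round bore of 30.5 mm diameter and 22 mm depth; z up.
- bay (a point): Centre of the floor of the canister bay, a round bore of 49 mm diameter and 12 mm depth at the left (+y) end of the row; the spent canister stands in it at the start. z up.
- spent_canister: Spent desiccant canister: aluminium can with a green band and green top, 44 mm diameter, 40 mm tall, 80 g; at the start in the bay under the shutter. Origin: centre of its underside, z up.
- fresh_canister: Fresh desiccant canister: the same can with an orange band and orange top, standing on the table. Origin: centre of its underside, z up.
- vial_a: Sample vial, clear wall, white push cap; 28 mm diameter at the cap (top 12 mm), 26 mm below it, 52 mm tall, 30 g, standing upright on the table at the start. May be absent. Origin: centre of its underside, z up.
- vial_b: Sample vial, clear wall, blue push cap; 28 mm diameter at the cap (top 12 mm), 26 mm below it, 52 mm tall, 30 g, standing upright on the table at the start. May be absent. Origin: centre of its underside, z up.
- vial_c: Sample vial, clear wall, red push cap; 28 mm diameter at the cap (top 12 mm), 26 mm below it, 52 mm tall, 30 g, standing upright on the table at the start. May be absent. Origin: centre of its underside, z up.
- vial_d: Sample vial, clear wall, white push cap; 28 mm diameter at the cap (top 12 mm), 26 mm below it, 52 mm tall, 30 g, standing upright on the table at the start. May be absent. Origin: centre of its underside, z up.
- dish: Shallow steel dish for spent canisters, fixed to the table, 100 (x) x 130 (y) x 14 mm, walls 3 mm, floor 3 mm thick. Origin: centre of its underside, z up.
- glue_bottle: Bystander: white glue bottle with orange cap, 38 mm diameter, 112 mm tall, standing on the table, to be left alone. Origin: centre of its underside.
- sherd_a1: Bystander: flat brown pot sherd 57 x 87 x 12 mm lying behind the case, to be left alone. Origin: centre of its underside.
Mind the look-alikes: they are no part of the job. What is shaped like the vial_d but pink is not meant.

How it is judged:
By the outcome, as a careful person would: the job done as asked, in the order asked, and still so for the second after the job is handed in, with the robot touching nothing.
Of vial_a, vial_b, vial_c, vial_d only 2 to 4 are there at a start; the rules pass over those that are not, and their reading is None.
At some moment in a run one of fresh_canister may be knocked a few centimetres aside while the robot is not near it.
It also fails if it takes over 210 s, if anything falls off the work surface, if the arm or the gripper's body presses on something with over 40 N, if the wrist force passes 120 N, or if a joint passes its speed limit or range.

## Working session

There is one attempt and no reset: what is moved stays moved. The work goes in short steps, Python scripts to look and compute and a tool call to move; the robot and the scene stay as the last step left them, time stands still between calls to the robot, and variables do not carry over. Pictures are saved under pics/ and viewed, and the job is handed in when it is done.

Besides the shell and the picture viewer there is one more tool, called after "Request:" by a JSON object that holds its "name" and its "arguments", one argument or row to a line. jog_arm: Moves the arm, as the interface text tells. Its arguments: {"type":"object","properties":{"travel":{"type":"array"},"dr":{"type":"array"},"jaw":{"type":"number"},"newtons":{"type":"number"}},"required":["travel","dr"]}

```bash
ls; mkdir -p pics
python3 - <<'E'
from rig import *
import cv2
o=observe();print(o)
print(hold_point_z if not callable(hold_point_z) else hold_point_z())
for n in("side","top"):
    g=get_image(n);cv2.imwrite(f"pics/{n}0.png",g["color"][:,:,::-1]);print(n,{k:v for k,v in g.items() if k!="color"})
E
```

```text
pics
{'time_s': 0.0, 'q': array([ 5.55587358e+01,  2.18418714e+01,  7.43867663e+01, -9.39464087e-04,
        8.38576843e+01, -1.23343683e+01]), 'qvel': array([-0.00099614, -0.05630454,  0.03734758,  0.01542093,  0.05633442,
        0.00976822]), 'joint_efforts': array([-3.84803925e-04, -4.48446965e+01, -2.31282628e+01, -2.21423893e-04,
        4.67122940e-03, -1.94412763e-05]), 'position': array([0.20677861, 0.50927651, 0.20239171]), 'tool_rot': array([[-9.26483880e-01,  3.76333517e-01, -8.38630510e-04],
       [ 3.76334327e-01,  9.26483085e-01, -1.25172428e-03],
       [ 3.05911183e-04, -1.47530781e-03, -9.99998865e-01]]), 'ft_force': array([-0.16178737, -0.30088341,  0.07452821]), 'wrist_torque': array([-0.04878516,  0.0087954 , -0.01770442]), 'grip_width': 0.0854180034049048}
0.0187
side {'fovy': 47.38158788683119, 'cx': 319.41737616471823, 'cy': 242.6952036461817, 'k1': -0.05660050890388527, 'R': array([[ 0.9364612 , -0.35029311, -0.01830729],
       [-0.25308935, -0.63862012, -0.72671185],
       [ 0.24287075,  0.68517083, -0.68669842]]), 't': array([-0.4615616 ,  0.18690245,  1.06181062])}
top {'fovy': 46.70061042667414, 'cx': 316.99285815561876, 'cy': 238.91545205648828, 'k1': -0.1659892349450104, 'R': array([[-0.01407949, -0.99988507,  0.00562242],
       [-0.99771109,  0.0136765 , -0.0662234 ],
       [ 0.06613889, -0.00654195, -0.99778898]]), 't': array([0.03338577, 0.52870799, 1.31167694])}
```

View pics/side0.png

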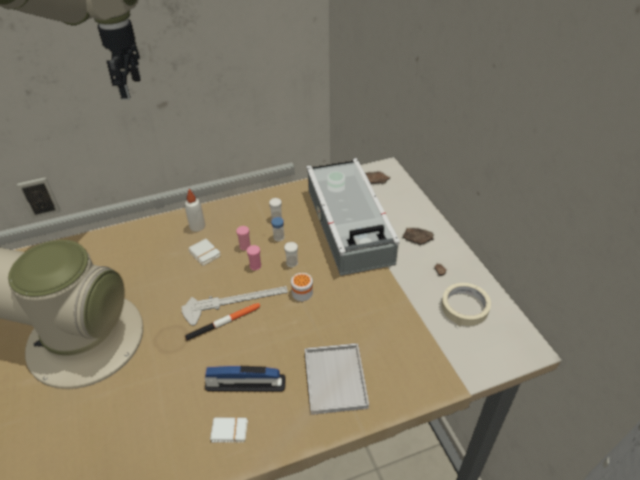

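View pics/top0.png

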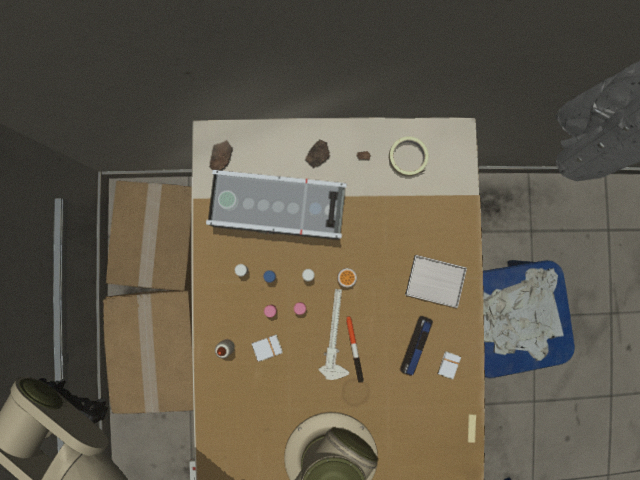

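```bash
cat > h.py <<'E'
import numpy as np, cv2, sys
from rig import *
def cam(g):
    f=240/np.tan(np.radians(g["fovy"]/2)); K=np.array([[f,0,g["cx"]],[0,f,g["cy"]],[0,0,1.]]); return K,np.array([g["k1"],0,0,0.])
def p2w(g,uv,z):
    K,d=cam(g); s=cv2.undistortPoints(np.array([[uv]],float),K,d)[0,0]
    R=g["R"];c=-R.T@g["t"];r=R.T@np.array([s[0],s[1],1]); return c+r*(z-c[2])/r[2]
def w2p(g,X):
    K,d=cam(g); rv,_=cv2.Rodrigues(g["R"]); return cv2.projectPoints(np.atleast_2d(np.array(X,float)),rv,g["t"],K,d)[0][:,0]
def crop(g,name,x0,y0,x1,y1,k):
    im=cv2.resize(g["color"][y0:y1,x0:x1,::-1],None,fx=k,fy=k,interpolation=cv2.INTER_CUBIC); cv2.imwrite(f"pics/{name}.png",im)
def tri(gs,uvs):
    P=[];x=[]
    for g,uv in zip(gs,uvs):
        K,d=cam(g);x.append(cv2.undistortPoints(np.array([[uv]],float),K,d)[0,0]);P.append(np.c_[g["R"],g["t"]])
    X=cv2.triangulatePoints(P[0],P[1],x[0][:,None],x[1][:,None])[:,0];return X[:3]/X[3]
E
python3 - <<'E'
from h import *
g=get_image("top");crop(g,"t_case",200,160,360,250,5);crop(g,"t_v",210,250,370,370,5);crop(g,"t_dish",400,245,480,315,7)
s=get_image("side");crop(s,"s_v",170,170,330,310,5);crop(s,"s_case",295,150,405,280,5)
E
```

```text
(no output)
```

View pics/t_case.png

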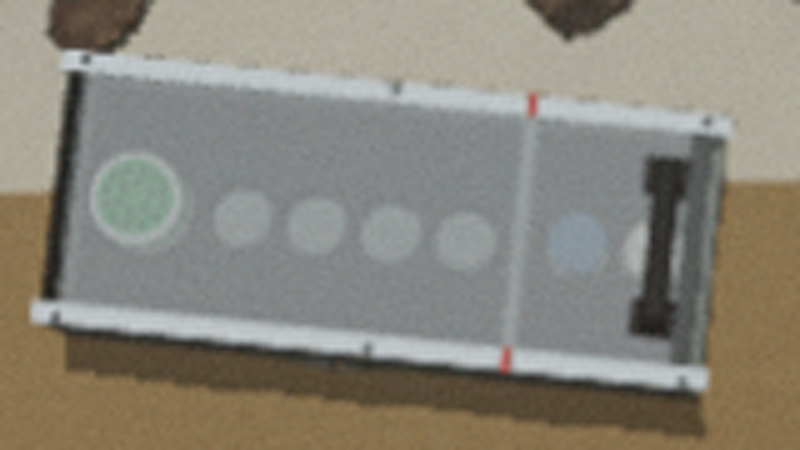

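View pics/t_v.png

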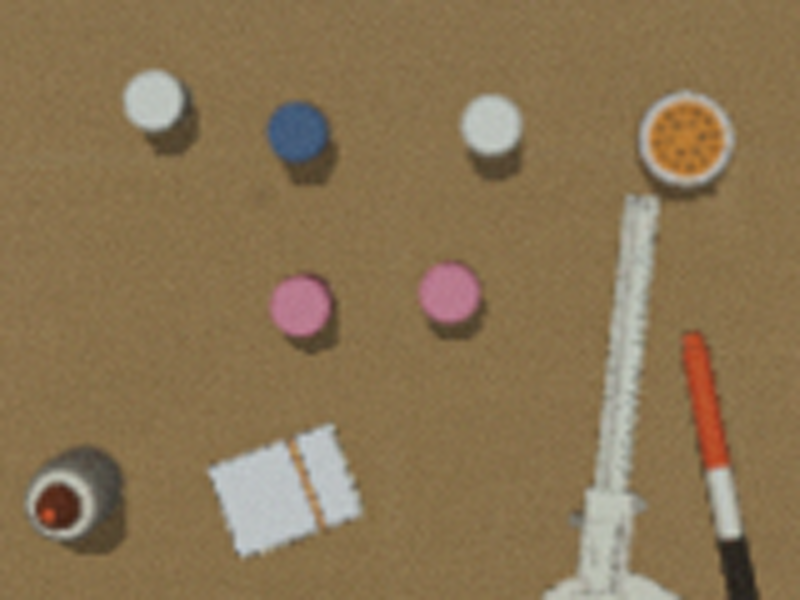

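View pics/s_v.png

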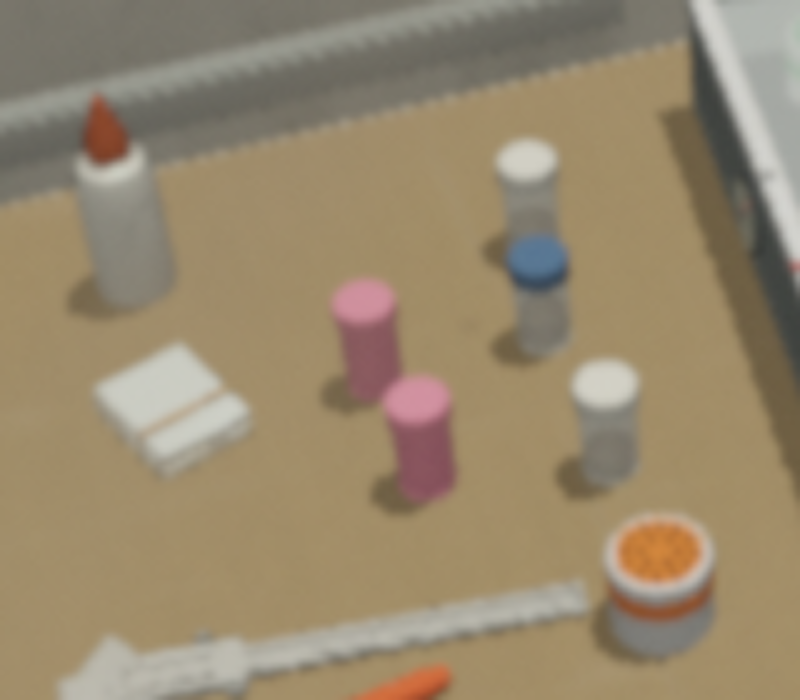

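View pics/s_case.png

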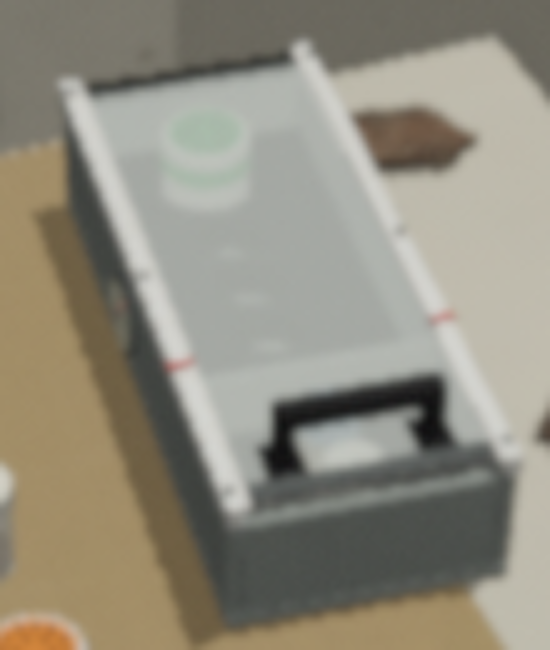

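View pics/t_dish.png

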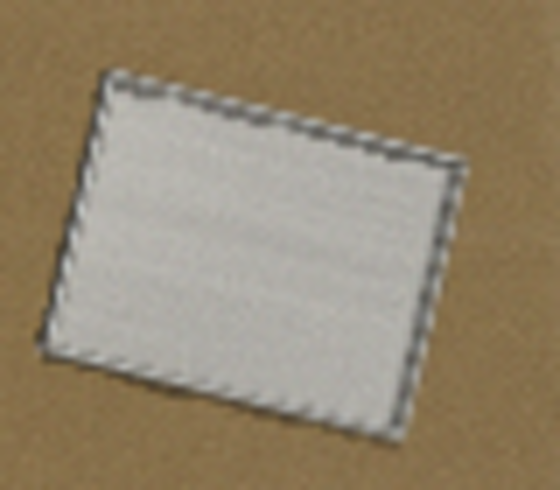

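```bash
cat > m1.py <<'E'
from h import *
from scipy.optimize import least_squares
T=get_image("top");S=get_image("side")
c=lambda p,o,k:np.array([(p[0]+.5)/k-.5+o[0],(p[1]+.5)/k-.5+o[1]])
# case : local pts, z
tp={(64,154.5):(64,53),(64,-154.5):(732,120),(-64,-154.5):(706,390),(-64,154.5):(32,310),(64,-63.5):(532,96),(-64,-63.5):(505,370)}
sp={(64,-63.5):(444,317),(-64,-63.5):(178,365)}
def w(p,q,z=74): 
    a=p[2];return [p[0]+np.cos(a)*q[0]/1e3-np.sin(a)*q[1]/1e3,p[1]+np.sin(a)*q[0]/1e3+np.cos(a)*q[1]/1e3,z/1e3]
def res(p,full=False):
    r=[w2p(T,w(p,q))[0]-c(u,(200,160),5) for q,u in tp.items()]
    r+=[w2p(S,w(p,(q[0]*.93,q[1])))[0]-c(u,(295,150),5) for q,u in sp.items()]
    return np.array(r) if full else np.ravel(r)
s=least_squares(res,[.6,.1,-.1]);p=s.x;print("case",p,np.degrees(p[2]));print(res(p,True).round(1))
for y in(117.5,71.5,35.5,-.5,-36.5):print(y,w(p,(0,y),0))
# checks
for n,u,z in(("green top",(135,197),58),("blue stored",(577,242),60)): print(n,p2w(T,c(u,(200,160),5),z/1e3))
print("pull tri T+S",tri((T,S),(c((657,247),(200,160),5),c((360,397),(295,150),5))))
print("pull T z=.101",p2w(T,c((657,247),(200,160),5),.101))
for n,ut,us,z in(("w1",(155,101),(527,160),52),("blue",(298,132),(538,258),52),("w2",(492,125),(605,385),52),("orange",(686,138),(659,552),40),("pink1",(301,306),(365,302),52),("pink2",(450,293),(418,400),52)):
    a=c(ut,(210,250),5);b=c(us,(170,170),5);print(n,a.round(1),"T",p2w(T,a,z/1e3).round(4),"S",p2w(S,b,z/1e3).round(4),"tri",tri((T,S),(a,b)).round(4))
d=[p2w(T,c(u,(400,245),7),.014) for u in((106,72),(466,160),(402,438),(42,350))];print("dish",np.mean(d,0),[np.linalg.norm(d[i]-d[i-1]) for i in range(4)],np.degrees(np.arctan2(*(d[0]-d[1])[:2])))
E
python3 m1.py
```

```text
case [ 0.609711    0.11936583 -0.12184143] -6.980999565322504
[[ 1.  -1.4]
 [-0.3 -0.8]
 [-0.8  0.1]
 [ 0.6  1.7]
 [ 0.6 -0.3]
 [-0.1 -0.2]
 [-1.  -0. ]
 [-0.1 -0.6]]
117.5 [np.float64(0.6239919746170721), np.float64(0.23599474046763347), 0.0]
71.5 [np.float64(0.6184011259501241), np.float64(0.1903357609435214), 0.0]
35.5 [np.float64(0.6140256791672951), np.float64(0.15460264653334674), 0.0]
-0.5 [np.float64(0.6096502323844663), np.float64(0.11886953212317207), 0.0]
-36.5 [np.float64(0.6052747856016373), np.float64(0.0831364177129974), 0.0]
green top [0.62289022 0.23640258 0.058     ]
blue stored [0.59835407 0.02993299 0.06      ]
pull tri T+S [ 0.59389349 -0.00699556  0.09523628]
pull T z=.101 [ 0.59059485 -0.00587566  0.101     ]
w1 [240.6 269.8] T [0.4573 0.205  0.052 ] S [0.4587 0.2019 0.052 ] tri [0.4583 0.205  0.0496]
blue [269.2 276. ] T [0.4421 0.1384 0.052 ] S [0.4428 0.1334 0.052 ] tri [0.443  0.1385 0.0477]
w2 [308.  274.6] T [0.4442 0.0483 0.052 ] S [0.4449 0.0442 0.052 ] tri [0.445  0.0481 0.0484]
orange [346.8 277.2] T [ 0.4368 -0.0424  0.04  ] S [ 0.4378 -0.0449  0.04  ] tri [ 0.4376 -0.0427  0.0378]
pink1 [269.8 310.8] T [0.3614 0.1379 0.052 ] S [0.3628 0.1336 0.052 ] tri [0.3623 0.138  0.0484]
pink2 [299.6 308.2] T [0.3666 0.0688 0.052 ] S [0.368  0.0647 0.052 ] tri [0.3676 0.0686 0.0485]
dish [ 0.42381991 -0.25925624  0.014     ] [np.float64(0.09798534886681838), np.float64(0.129834986125389), np.float64(0.09862106786566582), np.float64(0.1293078072756877)] 14.498490505453162
```

```bash
sed -i 's/^tp=.*/tp={(64,154.5):(64,50),(64,-154.5):(732,117),(-64,-154.5):(707,392),(-64,154.5):(31,323),(64,-63.5):(533,95),(-64,-63.5):(505,371)}/' m1.py; python3 m1.py | head -16
python3 - <<'E'
from h import *
S=get_image("side");c=lambda p,o,k:np.array([(p[0]+.5)/k-.5+o[0],(p[1]+.5)/k-.5+o[1]])
for u in((72,82),(302,45),(240,512),(515,455),(178,365),(444,317)):print(p2w(S,c(u,(295,150),5),.074).round(4))
E
```

```text
case [ 0.60893731  0.11930402 -0.11444454] -6.55718903073852
[[ 0.8  0. ]
 [-0.4 -0.4]
 [-0.8 -0.4]
 [ 1.  -0.1]
 [ 0.2  0. ]
 [ 0.1 -0.2]
 [-1.1 -0.1]
 [-0.1 -0.4]]
117.5 [np.float64(0.6223552036399893), np.float64(0.2360353820366759), 0.0]
71.5 [np.float64(0.6171022392553555), np.float64(0.19033629708769945), 0.0]
35.5 [np.float64(0.6129912236499897), np.float64(0.1545717958232831), 0.0]
-0.5 [np.float64(0.6088802080446241), np.float64(0.11880729455886671), 0.0]
-36.5 [np.float64(0.6047691924392584), np.float64(0.08304279329445034), 0.0]
green top [0.62289022 0.23640258 0.058     ]
blue stored [0.59835407 0.02993299 0.06      ]
[0.5706 0.2767 0.074 ]
[0.6875 0.2636 0.074 ]
[ 0.5328 -0.0325  0.074 ]
[ 0.6523 -0.0432  0.074 ]
[0.5424 0.0617 0.074 ]
[0.663  0.0482 0.074 ]
```

Request:
{"name": "jog_arm", "arguments": {
  "travel": [
    [0.0193, -0.0258, 0],
    [0.0193, -0.0258, 0],
    [0.0193, -0.0258, 0],
    [0.0193, -0.0258, 0],
    [0.0193, -0.0258, 0],
    [0.0193, -0.0258, 0],
    [0.0193, -0.0258, 0],
    [0.0193, -0.0258, 0],
    [0.0193, -0.0258, 0],
    [0.0193, -0.0258, 0],
    [0.0193, -0.0258, 0],
    [0.0193, -0.0258, 0],
    [0.0193, -0.0258, 0],
    [0.0193, -0.0258, 0],
    [0.0193, -0.0258, 0],
    [0.0193, -0.0258, 0],
    [0.0193, -0.0258, 0],
    [0.0193, -0.0258, 0],
    [0.0193, -0.0258, 0],
    [0.0193, -0.0258, 0]
  ],
  "dr": [
    [0, 0, 0.01355],
    [0, 0, 0.01355],
    [0, 0, 0.01355],
    [0, 0, 0.01355],
    [0, 0, 0.01355],
    [0, 0, 0.01355],
    [0, 0, 0.01355],
    [0, 0, 0.01355],
    [0, 0, 0.01355],
    [0, 0, 0.01355],
    [0, 0, 0.01355],
    [0, 0, 0.01355],
    [0, 0, 0.01355],
    [0, 0, 0.01355],
    [0, 0, 0.01355],
    [0, 0, 0.01355],
    [0, 0, 0.01355],
    [0, 0, 0.01355],
    [0, 0, 0.01355],
    [0, 0, 0.01355]
  ],
  "jaw": 0.05
}}

```text
time_s: 2.12
position: [0.5937, -0.0079, 0.203]
tool_rot: [[-0.993, 0.114, 0.0], [0.114, 0.993, 0.0], [0.0, 0.0, -1.0]]
ft_force: [0.6, 0.8, 0.6]
grip_width: 0.0498
```

Request:
{"name": "jog_arm", "arguments": {
  "travel": [
    [0, 0, 0],
    [0, 0, 0],
    [0, 0, 0]
  ],
  "dr": [
    [0, 0, 0],
    [0, 0, 0],
    [0, 0, 0]
  ]
}}

```text
time_s: 2.37
position: [0.5926, -0.0061, 0.2029]
tool_rot: [[-0.993, 0.115, -0.001], [0.115, 0.993, 0.0], [0.001, 0.0, -1.0]]
ft_force: [-1.2, -0.5, -0.3]
grip_width: 0.0498
```

Request:
{"name": "jog_arm", "arguments": {
  "travel": [
    [0, 0, -0.018],
    [0, 0, -0.018],
    [0, 0, -0.018],
    [0, 0, -0.018],
    [0, 0, -0.018],
    [0, 0, -0.018],
    [0, 0, -0.009],
    [0, 0, -0.008],
    [0, 0, 0],
    [0, 0, 0]
  ],
  "dr": [
    [0, 0, 0],
    [0, 0, 0],
    [0, 0, 0],
    [0, 0, 0],
    [0, 0, 0],
    [0, 0, 0],
    [0, 0, 0],
    [0, 0, 0],
    [0, 0, 0],
    [0, 0, 0]
  ]
}}

```text
time_s: 3.2
position: [0.5931, -0.0061, 0.0786]
tool_rot: [[-0.993, 0.114, 0.001], [0.114, 0.993, -0.0], [-0.001, -0.0, -1.0]]
ft_force: [0.4, 0.0, 0.4]
grip_width: 0.0497
```

Request:
{"name": "jog_arm", "arguments": {
  "travel": [
    [0, 0, 0],
    [0, 0, 0],
    [0, 0, 0],
    [0, 0, 0],
    [0, 0, 0],
    [0, 0, 0],
    [0, 0, 0],
    [0, 0, 0]
  ],
  "dr": [
    [0, 0, 0],
    [0, 0, 0],
    [0, 0, 0],
    [0, 0, 0],
    [0, 0, 0],
    [0, 0, 0],
    [0, 0, 0],
    [0, 0, 0]
  ],
  "jaw": 0,
  "newtons": 60
}}

```text
time_s: 3.87
position: [0.5929, -0.0064, 0.078]
tool_rot: [[-0.993, 0.115, -0.0], [0.115, 0.993, 0.0], [0.0, 0.0, -1.0]]
ft_force: [-0.8, 0.4, 0.1]
grip_width: -0.0003
```

Run:
```python
from h import *
g=get_image("top");crop(g,"a1t",280,150,400,250,6)
s=get_image("side");crop(s,"a1s",310,150,430,270,5)
print(observe()["position"],w2p(g,observe()["position"]),w2p(s,observe()["position"]))
```

```text
[ 0.59295213 -0.00646118  0.07800791] [[330.93052934 209.17722502]] [[364.45565151 235.202126  ]]
```

View pics/a1t.png

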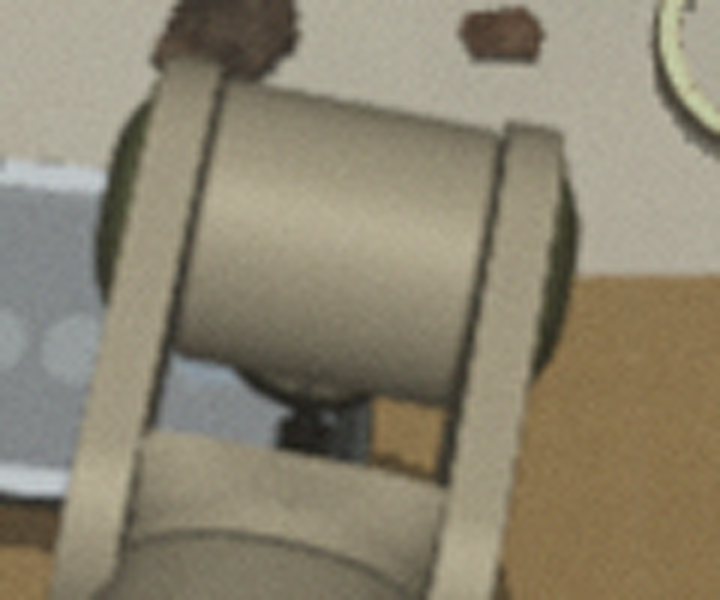

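View pics/a1s.png

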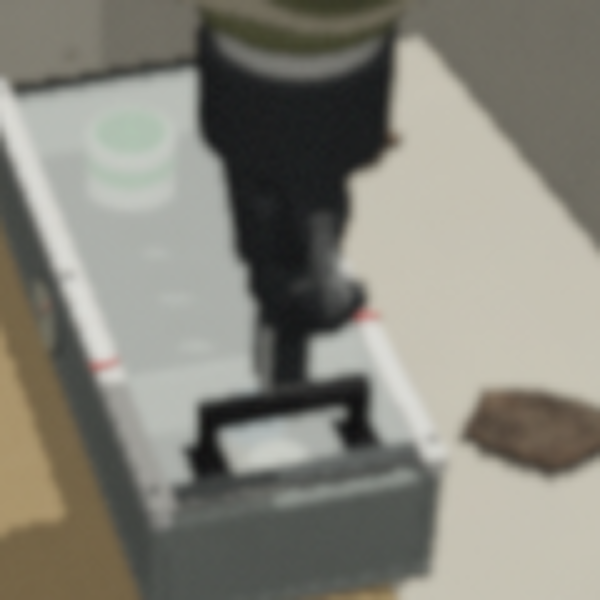

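Run:
```python
from h import *
s=get_image("side")
print(w2p(s,[[.2068,.5093,.2024],[.2068,.5093,.2154],[.593,-.0065,.101],[.593,-.0065,.095],[.593,.015,.078],[.593,.015,.098]]))
c=lambda p,o,k:np.array([(p[0]+.5)/k-.5+o[0],(p[1]+.5)/k-.5+o[1]])
for u in((285,385),(285,395)):
  for z in(.089,.095,.101):print(u,z,p2w(s,c(u,(310,150),5),z))
cv2.imwrite("pics/full1.png",s["color"][:,:,::-1])
i=cv2.imread("pics/side0.png");cv2.imwrite("pics/st.png",cv2.resize(i[0:110,70:170],None,fx=6,fy=6,interpolation=cv2.INTER_CUBIC))
cv2.imwrite("pics/a2s.png",cv2.resize(s["color"][190:250,340:400,::-1],None,fx=10,fy=10,interpolation=cv2.INTER_CUBIC))
```

```text
[[135.13637939 104.37642509]
 [133.85280689  99.59304734]
 [364.90734122 227.03418893]
 [364.79586    229.18904427]
 [360.37249211 228.84759669]
 [360.68571088 221.7655284 ]]
(285, 385) 0.089 [0.60276423 0.00556535 0.089     ]
(285, 385) 0.095 [ 5.99784944e-01 -4.96337645e-04  9.50000000e-02]
(285, 385) 0.101 [ 0.59680566 -0.00655803  0.101     ]
(285, 395) 0.089 [ 6.00188423e-01 -1.91564457e-04  8.90000000e-02]
(285, 395) 0.095 [ 0.59722927 -0.00620825  0.095     ]
(285, 395) 0.101 [ 0.59427012 -0.01222493  0.101     ]
```

View pics/st.png

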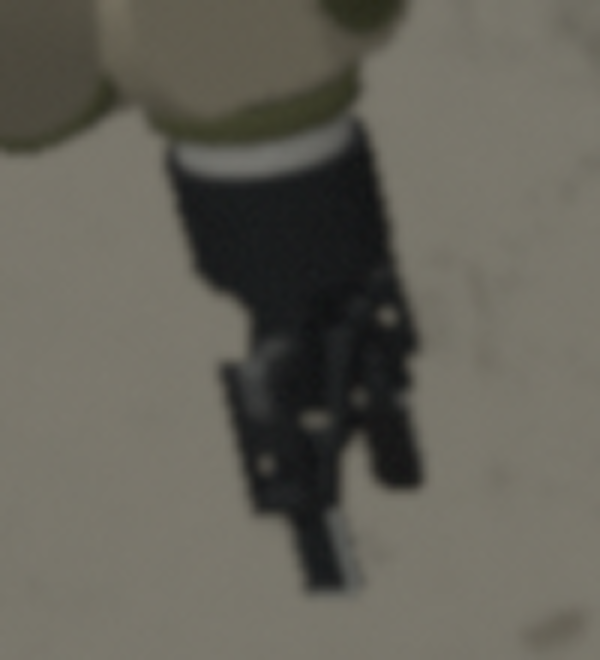

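View pics/a2s.png

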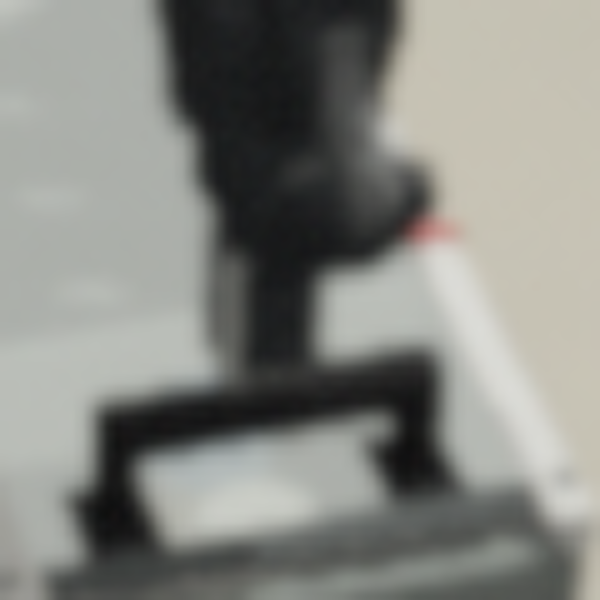

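Request:
{"name": "jog_arm", "arguments": {
  "travel": [
    [0, 0, 0.02],
    [0, 0, 0.02],
    [0, 0, 0.02],
    [0, 0, 0.02],
    [0, 0, 0],
    [0, 0, 0]
  ],
  "dr": [
    [0, 0, 0],
    [0, 0, 0],
    [0, 0, 0],
    [0, 0, 0],
    [0, 0, 0],
    [0, 0, 0]
  ]
}}

```text
time_s: 4.52
position: [0.5932, -0.0065, 0.1587]
tool_rot: [[-0.993, 0.114, 0.002], [0.114, 0.993, -0.0], [-0.002, -0.0, -1.0]]
ft_force: [-0.1, -0.1, -1.0]
grip_width: 0.0003
```

Run:
```python
from h import *
s=get_image("side");p=observe()["position"];print(p)
print(w2p(s,[p,p+[0,0,.02],p+[0,0,.04]]))
print(w2p(s,[[.207+a*.016,.5095+a*.0395,.2024+b] for a in(-1,1) for b in(0,.013)]))
cv2.imwrite("pics/a3s.png",cv2.resize(s["color"][150:250,310:410,::-1],None,fx=6,fy=6,interpolation=cv2.INTER_CUBIC))
```

```text
[ 0.59268272 -0.00639563  0.15750722]
[[365.82751123 205.95632116]
 [366.2265904  198.13496511]
 [366.63470484 190.11537688]]
[[130.29260203 113.26520249]
 [128.94341759 108.42315555]
 [139.90785608  95.79629194]
 [138.68662449  91.07249242]]
```

View pics/a3s.png

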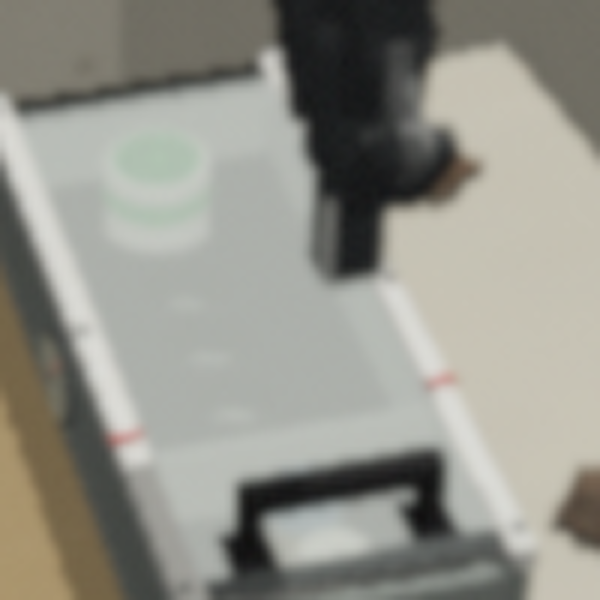

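Run:
```python
from h import *
t=get_image("top");print(w2p(t,[[.207,.5095,.2024],[.207,.5095,.23]]))
print(w2p(t,[[.207+a*.016,.5095+a*.0395,.2024+b] for a in(-1,1) for b in(.013,.038)]))
s=get_image("side")
print(p2w(s,(367.5,195.8),.1575))
i=cv2.imread("pics/top0.png");cv2.imwrite("pics/tt.png",cv2.resize(i[360:480,0:140],None,fx=5,fy=5,interpolation=cv2.INTER_CUBIC))
```

```text
[[ 90.12330528 388.82842029]
 [ 84.97486983 391.39247218]]
[[105.86030777 398.1227538 ]
 [101.44930819 400.68618036]
 [ 69.88269978 381.91654725]
 [ 64.81507309 384.08178361]]
[0.60913744 0.02208621 0.1575    ]
```

View pics/tt.png

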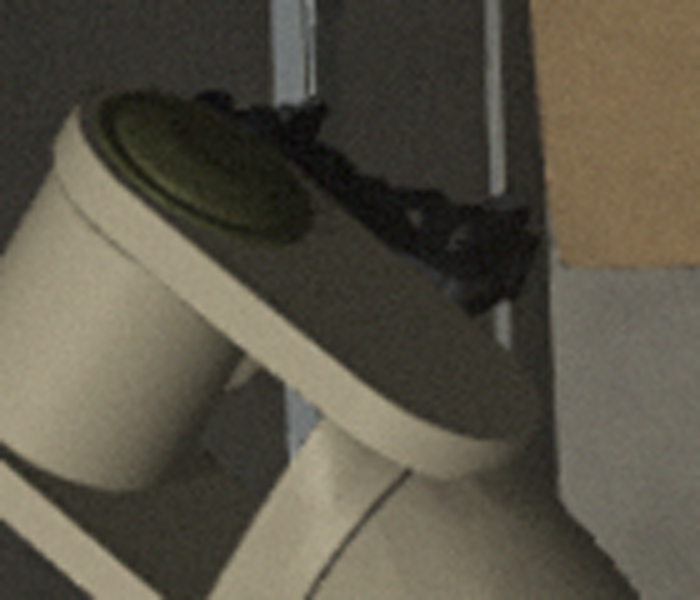

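Request:
{"name": "jog_arm", "arguments": {
  "travel": [
    [-0.0093, -0.0125, 0],
    [-0.0093, -0.0125, 0],
    [-0.0093, -0.0125, 0],
    [-0.0093, -0.0125, 0],
    [-0.0093, -0.0125, 0],
    [-0.0093, -0.0125, 0],
    [-0.0093, -0.0125, 0],
    [-0.0093, -0.0125, 0],
    [-0.0093, -0.0125, 0],
    [-0.0093, -0.0125, 0],
    [0, 0, -0.025],
    [0, 0, -0.025],
    [0, 0, -0.025],
    [0, 0, -0.025],
    [0, 0, -0.02],
    [0, 0, 0],
    [0, 0, 0]
  ],
  "dr": [
    [0, 0, 0],
    [0, 0, 0],
    [0, 0, 0],
    [0, 0, 0],
    [0, 0, 0],
    [0, 0, 0],
    [0, 0, 0],
    [0, 0, 0],
    [0, 0, 0],
    [0, 0, 0],
    [0, 0, 0],
    [0, 0, 0],
    [0, 0, 0],
    [0, 0, 0],
    [0, 0, 0],
    [0, 0, 0],
    [0, 0, 0]
  ]
}}

```text
time_s: 6.08
position: [0.4994, -0.1312, 0.0372]
tool_rot: [[-0.993, 0.115, -0.003], [0.115, 0.993, 0.001], [0.003, 0.001, -1.0]]
ft_force: [0.2, -1.5, 0.1]
grip_width: 0.0003
```

Run:
```python
from h import *
s=get_image("side");p=observe()["position"];print(p)
print(w2p(s,[p,p+[0,0,.02],p+[0,0,.04]]))
t=get_image("top");print(w2p(t,[p,p+[0,0,.02],p+[0,0,.04]]))
cv2.imwrite("pics/a4s.png",cv2.resize(s["color"][220:320,330:450,::-1],None,fx=6,fy=6,interpolation=cv2.INTER_CUBIC))
cv2.imwrite("pics/a4t.png",cv2.resize(t["color"][180:300,320:460,::-1],None,fx=5,fy=5,interpolation=cv2.INTER_CUBIC))
```

```text
[ 0.50010084 -0.1315201   0.03835377]
[[346.12451464 302.35327359]
 [346.28663314 295.59587353]
 [346.45259492 288.65705004]]
[[384.04054737 249.69515119]
 [385.12318266 249.29095147]
 [386.23963368 248.87407163]]
```

View pics/a4s.png

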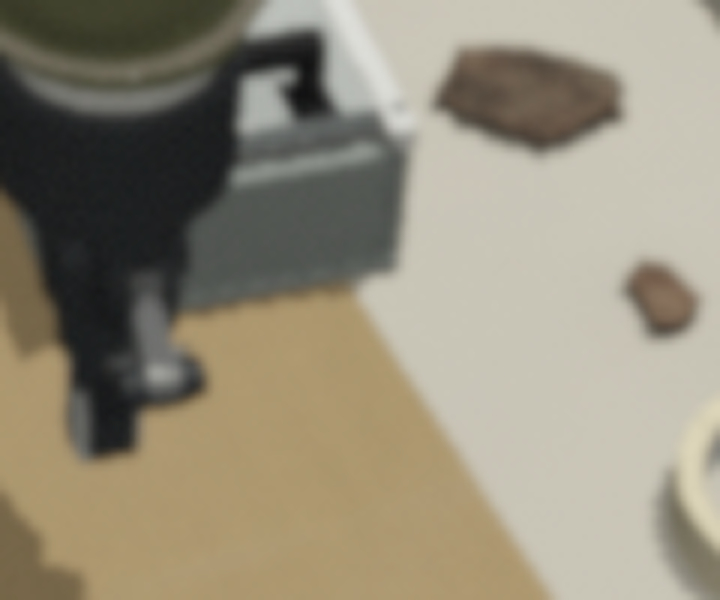

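View pics/a4t.png

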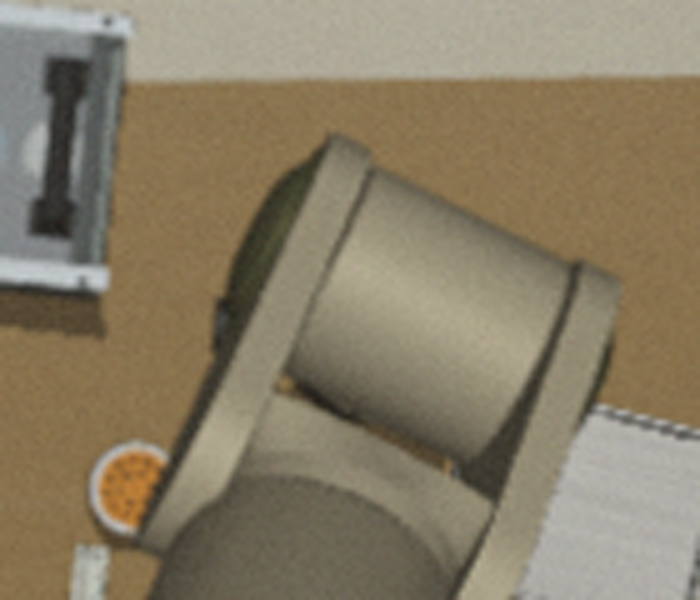

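Request:
{"name": "jog_arm", "arguments": {
  "travel": [
    [0, 0, -0.008],
    [0, 0, -0.008],
    [0, 0, -0.008],
    [0, 0, -0.006],
    [0, 0, 0],
    [0, 0, 0]
  ],
  "dr": [
    [0, 0, 0],
    [0, 0, 0],
    [0, 0, 0],
    [0, 0, 0],
    [0, 0, 0],
    [0, 0, 0]
  ]
}}

```text
time_s: 6.68
position: [0.4998, -0.1314, 0.0076]
tool_rot: [[-0.993, 0.115, -0.001], [0.115, 0.993, 0.0], [0.001, 0.0, -1.0]]
ft_force: [-0.5, -0.3, -0.2]
grip_width: 0.0001
```

Run:
```python
from h import *
s=get_image("side");p=observe()["position"];print(p)
print(w2p(s,[p,p+[0,0,.02],p+[0,0,.04]]))
cv2.imwrite("pics/a5s.png",cv2.resize(s["color"][220:320,310:430,::-1],None,fx=6,fy=6,interpolation=cv2.INTER_CUBIC))
```

```text
[ 0.49999125 -0.13145987  0.00797644]
[[345.82286523 312.2784455 ]
 [345.9785672  305.78392383]
 [346.13790803 299.11800916]]
```

View pics/a5s.png

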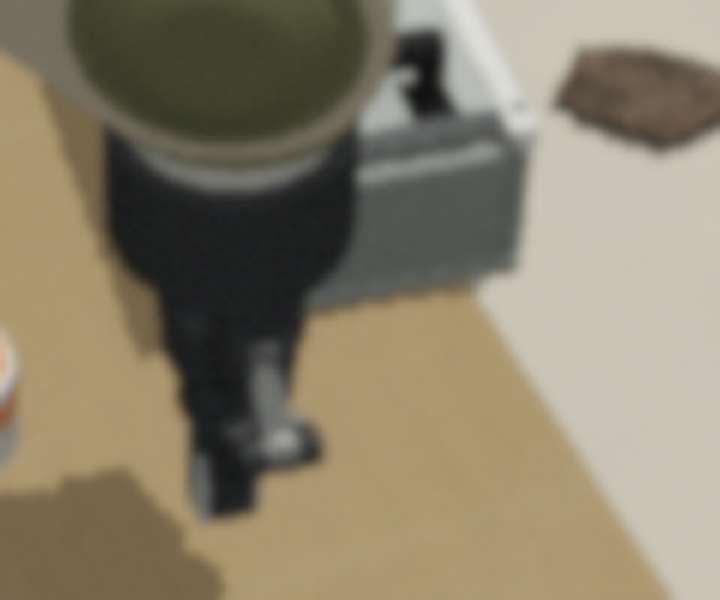

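Request:
{"name": "jog_arm", "arguments": {
  "travel": [
    [0, 0, -0.004],
    [0, 0, -0.003],
    [0, 0, 0],
    [0, 0, 0]
  ],
  "dr": [
    [0, 0, 0],
    [0, 0, 0],
    [0, 0, 0],
    [0, 0, 0]
  ]
}}

```text
time_s: 7.07
position: [0.4999, -0.1314, 0.0009]
tool_rot: [[-0.993, 0.115, -0.0], [0.115, 0.993, 0.0], [0.0, 0.0, -1.0]]
ft_force: [-0.2, 0.6, -0.8]
grip_width: 0.0001
```

Request:
{"name": "jog_arm", "arguments": {
  "travel": [
    [0, 0, -0.002],
    [0, 0, -0.002],
    [0, 0, 0],
    [0, 0, 0]
  ],
  "dr": [
    [0, 0, 0],
    [0, 0, 0],
    [0, 0, 0],
    [0, 0, 0]
  ]
}}

```text
time_s: 7.4
position: [0.4999, -0.1314, -0.0031]
tool_rot: [[-0.993, 0.114, -0.0], [0.114, 0.993, 0.0], [0.0, 0.0, -1.0]]
ft_force: [-0.5, 0.7, -0.5]
grip_width: -0.0002
```

Request:
{"name": "jog_arm", "arguments": {
  "travel": [
    [0, 0, -0.002],
    [0, 0, -0.002],
    [0, 0, -0.002],
    [0, 0, 0],
    [0, 0, 0]
  ],
  "dr": [
    [0, 0, 0],
    [0, 0, 0],
    [0, 0, 0],
    [0, 0, 0],
    [0, 0, 0]
  ]
}}

```text
time_s: 7.82
position: [0.4999, -0.1314, -0.0091]
tool_rot: [[-0.993, 0.115, -0.0], [0.115, 0.993, 0.0], [0.0, 0.0, -1.0]]
ft_force: [-0.5, -0.1, 0.3]
grip_width: -0.0
```

Request:
{"name": "jog_arm", "arguments": {
  "travel": [
    [0, 0, -0.002],
    [0, 0, -0.002],
    [0, 0, 0],
    [0, 0, 0]
  ],
  "dr": [
    [0, 0, 0],
    [0, 0, 0],
    [0, 0, 0],
    [0, 0, 0]
  ]
}}

```text
time_s: 8.15
position: [0.4999, -0.1314, -0.0131]
tool_rot: [[-0.993, 0.115, -0.0], [0.115, 0.993, 0.0], [0.0, 0.0, -1.0]]
ft_force: [0.7, -0.3, 0.7]
grip_width: -0.0006
```

Request:
{"name": "jog_arm", "arguments": {
  "travel": [
    [0, 0, -0.0015],
    [0, 0, 0],
    [0, 0, 0]
  ],
  "dr": [
    [0, 0, 0],
    [0, 0, 0],
    [0, 0, 0]
  ]
}}

```text
time_s: 8.4
position: [0.4999, -0.1314, -0.0145]
tool_rot: [[-0.993, 0.115, -0.0], [0.115, 0.993, 0.0], [0.0, 0.0, -1.0]]
ft_force: [0.2, -0.2, -0.0]
grip_width: 0.0
```

Request:
{"name": "jog_arm", "arguments": {
  "travel": [
    [0, 0, -0.0015],
    [0, 0, 0],
    [0, 0, 0]
  ],
  "dr": [
    [0, 0, 0],
    [0, 0, 0],
    [0, 0, 0]
  ]
}}

```text
time_s: 8.65
position: [0.4999, -0.1314, -0.0161]
tool_rot: [[-0.993, 0.115, -0.0], [0.115, 0.993, 0.0], [0.0, 0.0, -1.0]]
ft_force: [-0.1, -0.7, -0.4]
grip_width: 0.0
```

Request:
{"name": "jog_arm", "arguments": {
  "travel": [
    [0, 0, -0.0015],
    [0, 0, 0],
    [0, 0, 0]
  ],
  "dr": [
    [0, 0, 0],
    [0, 0, 0],
    [0, 0, 0]
  ]
}}

```text
time_s: 8.9
position: [0.4999, -0.1314, -0.0176]
tool_rot: [[-0.993, 0.115, -0.0], [0.115, 0.993, 0.0], [0.0, 0.0, -1.0]]
ft_force: [-0.6, 0.3, -0.2]
grip_width: -0.0001
```

Request:
{"name": "jog_arm", "arguments": {
  "travel": [
    [0, 0, -0.0015],
    [0, 0, 0],
    [0, 0, 0]
  ],
  "dr": [
    [0, 0, 0],
    [0, 0, 0],
    [0, 0, 0]
  ]
}}

```text
time_s: 9.15
position: [0.4999, -0.1314, -0.0191]
tool_rot: [[-0.993, 0.115, -0.0], [0.115, 0.993, 0.0], [0.0, 0.0, -1.0]]
ft_force: [-0.9, 0.1, 0.2]
grip_width: -0.0001
```

Run:
```python
from h import *
s=get_image("side");p=observe()["position"];print(p)
print(w2p(s,[p,p+[0,0,.02],p+[0,0,.04]]))
cv2.imwrite("pics/a6s.png",cv2.resize(s["color"][220:340,310:430,::-1],None,fx=5,fy=5,interpolation=cv2.INTER_CUBIC))
```

```text
[ 0.49994505 -0.13143841 -0.01899948]
[[345.59326681 320.77648431]
 [345.74392069 314.5033357 ]
 [345.89805161 308.06711997]]
```

View pics/a6s.png

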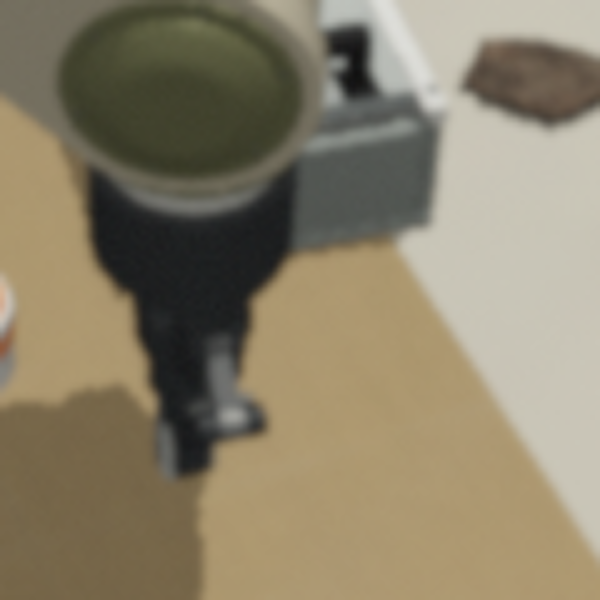

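Request:
{"name": "jog_arm", "arguments": {
  "travel": [
    [0, 0, -0.0015],
    [0, 0, 0],
    [0, 0, 0]
  ],
  "dr": [
    [0, 0, 0],
    [0, 0, 0],
    [0, 0, 0]
  ]
}}

```text
time_s: 9.45
position: [0.4999, -0.1314, -0.0206]
tool_rot: [[-0.993, 0.115, -0.0], [0.115, 0.993, 0.0], [0.0, 0.0, -1.0]]
ft_force: [0.1, 0.4, -0.1]
grip_width: 0.0001
```

Request:
{"name": "jog_arm", "arguments": {
  "travel": [
    [0, 0, -0.0015],
    [0, 0, 0],
    [0, 0, 0]
  ],
  "dr": [
    [0, 0, 0],
    [0, 0, 0],
    [0, 0, 0]
  ]
}}

```text
time_s: 9.7
position: [0.4999, -0.1314, -0.0221]
tool_rot: [[-0.993, 0.115, -0.0], [0.115, 0.993, 0.0], [0.0, 0.0, -1.0]]
ft_force: [0.2, -0.1, 0.9]
grip_width: 0.0
```

Request:
{"name": "jog_arm", "arguments": {
  "travel": [
    [0, 0, -0.0015],
    [0, 0, 0],
    [0, 0, 0]
  ],
  "dr": [
    [0, 0, 0],
    [0, 0, 0],
    [0, 0, 0]
  ]
}}

```text
time_s: 9.95
position: [0.4999, -0.1314, -0.0235]
tool_rot: [[-0.993, 0.115, -0.0], [0.115, 0.993, 0.0], [0.0, 0.0, -1.0]]
ft_force: [0.1, -0.1, 0.9]
grip_width: -0.0004
```

Request:
{"name": "jog_arm", "arguments": {
  "travel": [
    [0, 0, -0.0015],
    [0, 0, 0],
    [0, 0, 0]
  ],
  "dr": [
    [0, 0, 0],
    [0, 0, 0],
    [0, 0, 0]
  ]
}}

```text
time_s: 10.2
position: [0.4999, -0.1314, -0.0251]
tool_rot: [[-0.993, 0.115, -0.0], [0.115, 0.993, 0.0], [0.0, 0.0, -1.0]]
ft_force: [-0.0, 0.3, -0.1]
grip_width: 0.0001
```

Request:
{"name": "jog_arm", "arguments": {
  "travel": [
    [0, 0, -0.0015],
    [0, 0, 0],
    [0, 0, 0]
  ],
  "dr": [
    [0, 0, 0],
    [0, 0, 0],
    [0, 0, 0]
  ]
}}

```text
time_s: 10.45
position: [0.4999, -0.1314, -0.0266]
tool_rot: [[-0.993, 0.115, -0.0], [0.115, 0.993, 0.0], [0.0, 0.0, -1.0]]
ft_force: [1.2, 0.8, 0.1]
grip_width: -0.0002
```

Request:
{"name": "jog_arm", "arguments": {
  "travel": [
    [0, 0, -0.0015],
    [0, 0, 0],
    [0, 0, 0]
  ],
  "dr": [
    [0, 0, 0],
    [0, 0, 0],
    [0, 0, 0]
  ]
}}

```text
time_s: 10.7
position: [0.4999, -0.1314, -0.028]
tool_rot: [[-0.993, 0.115, -0.0], [0.115, 0.993, 0.0], [0.0, 0.0, -1.0]]
ft_force: [-0.1, 1.0, -0.6]
grip_width: 0.0
```

Request:
{"name": "jog_arm", "arguments": {
  "travel": [
    [0, 0, -0.0015],
    [0, 0, 0],
    [0, 0, 0]
  ],
  "dr": [
    [0, 0, 0],
    [0, 0, 0],
    [0, 0, 0]
  ]
}}

```text
time_s: 10.95
position: [0.5, -0.1315, -0.0283]
tool_rot: [[-0.993, 0.114, 0.001], [0.114, 0.993, -0.001], [-0.001, -0.0, -1.0]]
ft_force: [-4.6, 1.5, 15.4]
grip_width: -0.0
```

Run:
```python
from h import *
s=get_image("side");o=observe();p=o["position"];print(p,o["ft_force"],o["q"],o["joint_efforts"])
print(w2p(s,[p,p+[0,0,.02],p+[0,0,.03]]))
cv2.imwrite("pics/a7s.png",cv2.resize(s["color"][260:340,310:390,::-1],None,fx=7,fy=7,interpolation=cv2.INTER_CUBIC))
```

```text
[ 0.5000387  -0.13149885 -0.02828731] [-4.17663911  1.72623847 15.62607901] [-2.78650720e+01  3.53346381e+01  9.65080474e+01 -1.02556242e-02
  4.81051923e+01 -1.11290128e+02] [-2.16523879e-01 -4.00912213e+01 -1.27081060e+01  9.80917015e-02
 -1.05957158e+00 -1.14774251e-03]
[[345.57832717 323.64448105]
 [345.72808974 317.44506607]
 [345.80425521 314.28560571]]
```

View pics/a7s.png

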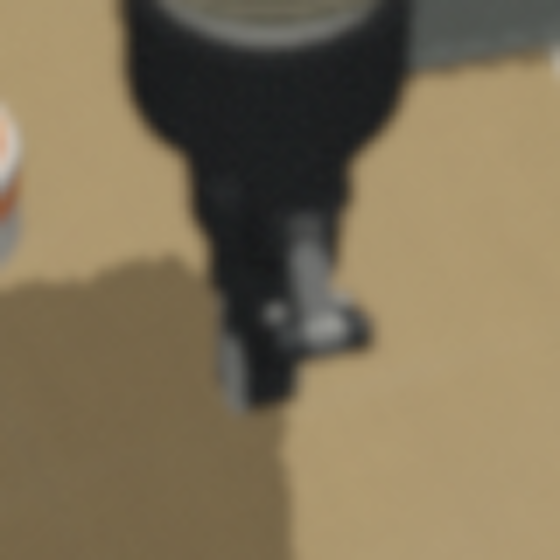

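Request:
{"name": "jog_arm", "arguments": {
  "travel": [
    [0, 0, 0.02],
    [0, 0, 0.036],
    [0, 0, 0.036],
    [0, 0, 0.036],
    [0, 0, 0.036],
    [0.0133, 0.0179, 0],
    [0.0133, 0.0179, 0],
    [0.0133, 0.0179, 0],
    [0.0133, 0.0179, 0],
    [0.0133, 0.0179, 0],
    [0.0133, 0.0179, 0],
    [0.0133, 0.0179, 0],
    [0, 0, 0],
    [0, 0, 0]
  ],
  "dr": [
    [0, 0, 0],
    [0, 0, 0],
    [0, 0, 0],
    [0, 0, 0],
    [0, 0, 0],
    [0, 0, 0],
    [0, 0, 0],
    [0, 0, 0],
    [0, 0, 0],
    [0, 0, 0],
    [0, 0, 0],
    [0, 0, 0],
    [0, 0, 0],
    [0, 0, 0]
  ],
  "jaw": 0.05
}}

```text
time_s: 12.17
position: [0.593, -0.0055, 0.1341]
tool_rot: [[-0.994, 0.113, -0.001], [0.113, 0.994, -0.0], [0.001, -0.0, -1.0]]
ft_force: [-0.3, -0.1, -0.8]
grip_width: 0.0502
```

Request:
{"name": "jog_arm", "arguments": {
  "travel": [
    [0, -0.001, -0.02],
    [0, 0, -0.02],
    [0, 0, -0.01],
    [0, 0, -0.01],
    [0, 0, -0.01],
    [0, 0, -0.01],
    [0, 0, -0.004],
    [0, 0, 0],
    [0, 0, 0]
  ],
  "dr": [
    [0, 0, 0],
    [0, 0, 0],
    [0, 0, 0],
    [0, 0, 0],
    [0, 0, 0],
    [0, 0, 0],
    [0, 0, 0],
    [0, 0, 0],
    [0, 0, 0]
  ]
}}

```text
time_s: 12.92
position: [0.5932, -0.0072, 0.0507]
tool_rot: [[-0.993, 0.114, 0.0], [0.114, 0.993, -0.0], [-0.0, -0.0, -1.0]]
ft_force: [0.2, -0.3, 0.5]
grip_width: 0.05
```

Request:
{"name": "jog_arm", "arguments": {
  "travel": [
    [0, 0, 0],
    [0, 0, 0],
    [0, 0, 0],
    [0, 0, 0],
    [0, 0, 0],
    [0, 0, 0]
  ],
  "dr": [
    [0, 0, 0],
    [0, 0, 0],
    [0, 0, 0],
    [0, 0, 0],
    [0, 0, 0],
    [0, 0, 0]
  ],
  "jaw": 0,
  "newtons": 60
}}

```text
time_s: 13.42
position: [0.5932, -0.008, 0.0512]
tool_rot: [[-0.993, 0.115, 0.001], [0.115, 0.993, -0.001], [-0.001, -0.001, -1.0]]
ft_force: [-1.7, -5.3, 3.5]
grip_width: 0.0107
```

Request:
{"name": "jog_arm", "arguments": {
  "travel": [
    [-0.0006, -0.005, 0],
    [-0.0012, -0.0105, 0],
    [-0.0012, -0.0105, 0],
    [-0.0012, -0.0105, 0],
    [-0.0012, -0.0105, 0],
    [-0.0012, -0.0105, 0],
    [-0.0012, -0.0105, 0],
    [-0.0012, -0.0105, 0],
    [-0.0012, -0.0105, 0],
    [-0.0012, -0.0105, 0],
    [-0.0012, -0.0105, 0],
    [-0.0012, -0.0105, 0],
    [-0.0012, -0.0105, 0],
    [-0.0012, -0.0105, 0],
    [-0.0012, -0.0105, 0],
    [-0.0012, -0.0105, 0],
    [-0.0012, -0.0105, 0],
    [-0.0012, -0.0105, 0],
    [-0.0012, -0.0105, 0],
    [0, 0, 0]
  ],
  "dr": [
    [0, 0, 0],
    [0, 0, 0],
    [0, 0, 0],
    [0, 0, 0],
    [0, 0, 0],
    [0, 0, 0],
    [0, 0, 0],
    [0, 0, 0],
    [0, 0, 0],
    [0, 0, 0],
    [0, 0, 0],
    [0, 0, 0],
    [0, 0, 0],
    [0, 0, 0],
    [0, 0, 0],
    [0, 0, 0],
    [0, 0, 0],
    [0, 0, 0],
    [0, 0, 0],
    [0, 0, 0]
  ]
}}

```text
time_s: 15.08
position: [0.5704, -0.2015, 0.0512]
tool_rot: [[-0.993, 0.115, -0.0], [0.115, 0.993, 0.001], [0.0, 0.001, -1.0]]
ft_force: [-3.6, 0.6, 5.1]
grip_width: 0.0108
```

Run:
```python
from h import *
g=get_image("top");crop(g,"b1t",200,160,360,250,5)
s=get_image("side");crop(s,"b1s",295,150,405,280,5)
print(observe()["position"],observe()["ft_force"])
```

```text
[ 0.57037445 -0.20151236  0.05116167] [-4.24687061 -1.38299197  4.68312527]
```

View pics/b1t.png

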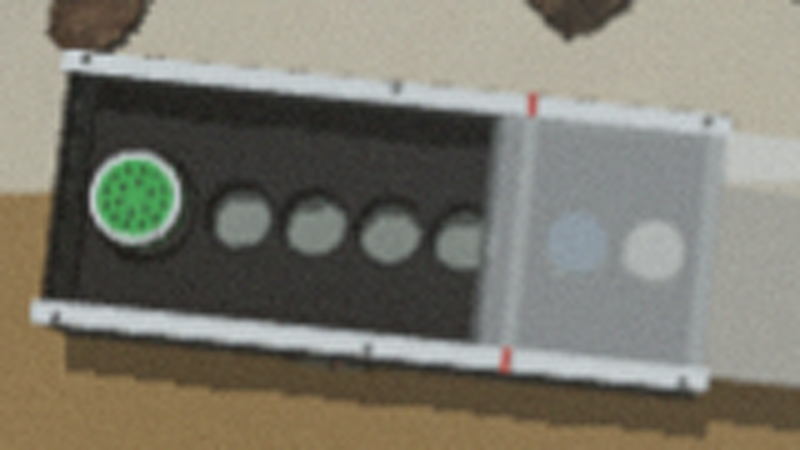

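View pics/b1s.png

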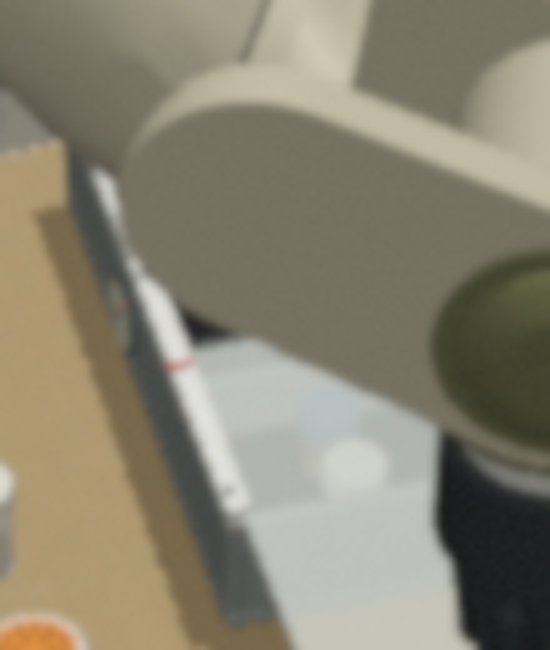

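Request:
{"name": "jog_arm", "arguments": {
  "travel": [
    [-0.0006, -0.0055, 0],
    [-0.0006, -0.0055, 0],
    [-0.0006, -0.005, 0],
    [0, 0, 0],
    [0, 0, 0],
    [0, 0, 0]
  ],
  "dr": [
    [0, 0, 0],
    [0, 0, 0],
    [0, 0, 0],
    [0, 0, 0],
    [0, 0, 0],
    [0, 0, 0]
  ]
}}

```text
time_s: 15.68
position: [0.5686, -0.2162, 0.0511]
tool_rot: [[-0.993, 0.114, -0.001], [0.114, 0.993, 0.002], [0.001, 0.002, -1.0]]
ft_force: [-3.6, 4.0, 6.6]
grip_width: 0.0107
```

Run:
```python
from h import *
g=get_image("top");crop(g,"b2t",280,160,360,250,8)
print(observe()["position"],observe()["ft_force"])
```

```text
[ 0.56861736 -0.21626018  0.05113481] [-3.31887528  4.31639604  7.13153794]
```

View pics/b2t.png

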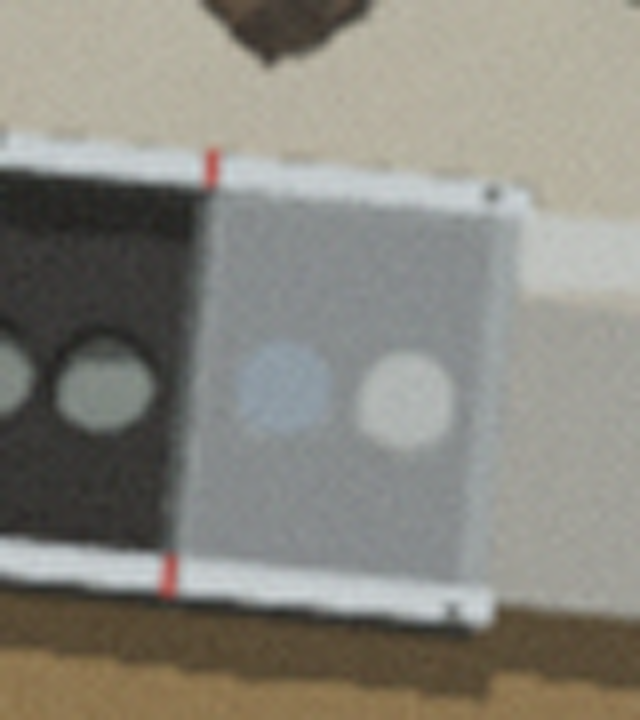

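Request:
{"name": "jog_arm", "arguments": {
  "travel": [
    [-0.0003, -0.0023, 0],
    [0, 0, 0],
    [0, 0, 0],
    [0, 0, 0]
  ],
  "dr": [
    [0, 0, 0],
    [0, 0, 0],
    [0, 0, 0],
    [0, 0, 0]
  ]
}}

```text
time_s: 16.07
position: [0.5684, -0.2179, 0.0511]
tool_rot: [[-0.993, 0.114, -0.001], [0.114, 0.993, 0.003], [0.001, 0.002, -1.0]]
ft_force: [-3.6, 6.0, 7.4]
grip_width: 0.0107
```

Run:
```python
from h import *
g=get_image("top");crop(g,"b3t",290,170,350,240,10)
print(observe()["position"],observe()["ft_force"])
```

```text
[ 0.5684445  -0.2179254   0.05113787] [-3.9795894   7.3945115   7.19543833]
```

View pics/b3t.png

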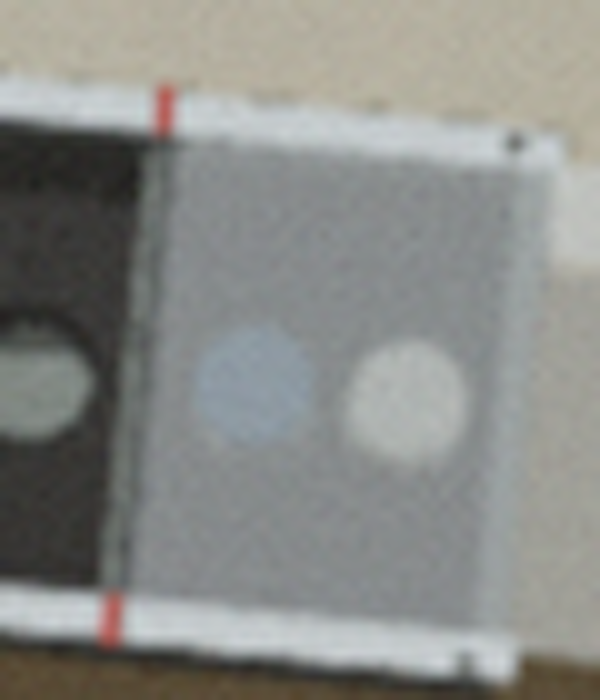

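Request:
{"name": "jog_arm", "arguments": {
  "travel": [
    [0, 0, 0],
    [0, 0, 0],
    [0, 0, 0],
    [0, 0, 0.01],
    [0, 0, 0.02],
    [0, 0, 0.03],
    [0, 0, 0.036],
    [0, 0, 0.036]
  ],
  "dr": [
    [0, 0, 0],
    [0, 0, 0],
    [0, 0, 0],
    [0, 0, 0],
    [0, 0, 0],
    [0, 0, 0],
    [0, 0, 0],
    [0, 0, 0]
  ],
  "jaw": 0.045
}}

```text
time_s: 16.78
position: [0.5684, -0.2194, 0.1846]
tool_rot: [[-0.993, 0.115, -0.0], [0.115, 0.993, 0.0], [0.0, 0.0, -1.0]]
ft_force: [-0.4, -0.0, 0.3]
grip_width: 0.0449
```

Request:
{"name": "jog_arm", "arguments": {
  "travel": [
    [0.0039, 0.0325, 0],
    [0.0039, 0.0325, 0],
    [0.0039, 0.0325, 0],
    [0.0039, 0.0325, 0],
    [0.0039, 0.0325, 0],
    [0.0039, 0.0325, 0],
    [0.0039, 0.0325, 0],
    [0.0039, 0.0325, 0],
    [0.0039, 0.0325, 0],
    [0.0039, 0.0325, 0],
    [0.0039, 0.0325, 0],
    [0.0039, 0.0325, 0],
    [0.0039, 0.0325, 0],
    [0.0033, 0.0331, 0],
    [0, 0, 0],
    [0, 0, 0],
    [0, 0, 0]
  ],
  "dr": [
    [0, 0, -0.1122],
    [0, 0, -0.1122],
    [0, 0, -0.1122],
    [0, 0, -0.1122],
    [0, 0, -0.1122],
    [0, 0, -0.1122],
    [0, 0, -0.1122],
    [0, 0, -0.1122],
    [0, 0, -0.1122],
    [0, 0, -0.1122],
    [0, 0, -0.1122],
    [0, 0, -0.1122],
    [0, 0, -0.1122],
    [0, 0, -0.1122],
    [0, 0, 0],
    [0, 0, 0],
    [0, 0, 0]
  ],
  "jaw": 0.062
}}

```text
time_s: 18.2
position: [0.6228, 0.2358, 0.1829]
tool_rot: [[0.113, 0.994, 0.0], [0.994, -0.113, -0.0], [-0.0, 0.0, -1.0]]
ft_force: [0.4, -0.9, 0.4]
grip_width: 0.0621
```

Run:
```python
from h import *
g=get_image("top");crop(g,"c1t",200,160,360,250,5)
s=get_image("side");crop(s,"c1s",300,130,400,250,6)
p=observe()["position"];print(p,w2p(s,[[p[0],p[1],p[2]+.033]]))
```

```text
[0.62291847 0.23500368 0.1829205 ] [[335.21267005 119.13236824]]
```

View pics/c1s.png

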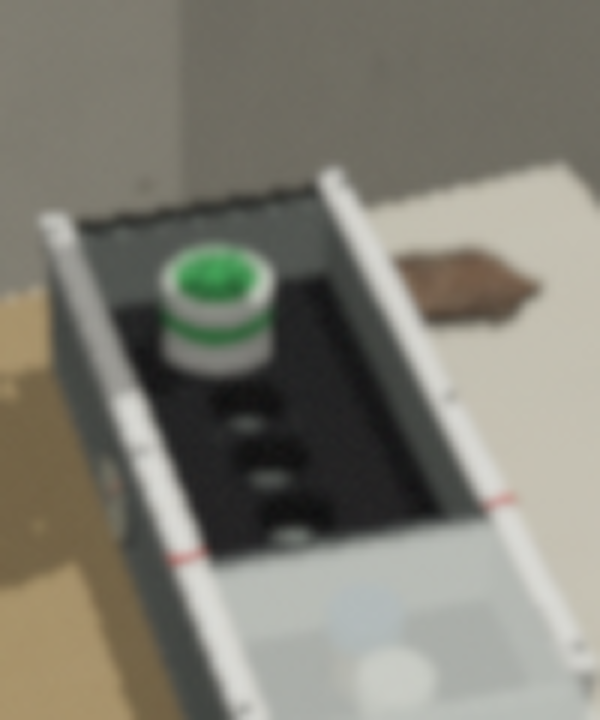

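View pics/c1t.png

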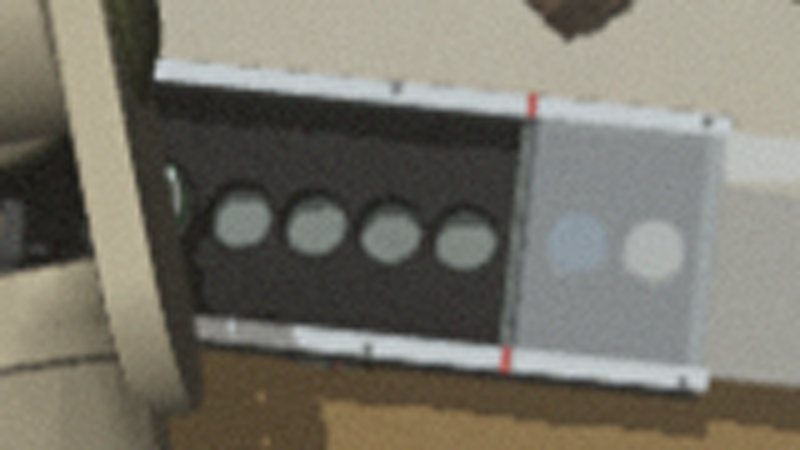

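Request:
{"name": "jog_arm", "arguments": {
  "travel": [
    [0, 0.0008, -0.03],
    [0, 0, -0.03],
    [0, 0, -0.03],
    [0, 0, -0.02],
    [0, 0, -0.012],
    [0, 0, -0.012],
    [0, 0, -0.012],
    [0, 0, -0.012],
    [0, 0, -0.01],
    [0, 0, 0],
    [0, 0, 0]
  ],
  "dr": [
    [0, 0, 0],
    [0, 0, 0],
    [0, 0, 0],
    [0, 0, 0],
    [0, 0, 0],
    [0, 0, 0],
    [0, 0, 0],
    [0, 0, 0],
    [0, 0, 0],
    [0, 0, 0],
    [0, 0, 0]
  ]
}}

```text
time_s: 19.22
position: [0.6227, 0.2368, 0.0143]
tool_rot: [[0.115, 0.993, -0.001], [0.993, -0.115, -0.0], [-0.0, -0.001, -1.0]]
ft_force: [-0.1, -0.0, 0.3]
grip_width: 0.0619
```

Run:
```python
from h import *
s=get_image("side");crop(s,"c2s",300,130,400,250,6)
```

```text
(no output)
```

View pics/c2s.png

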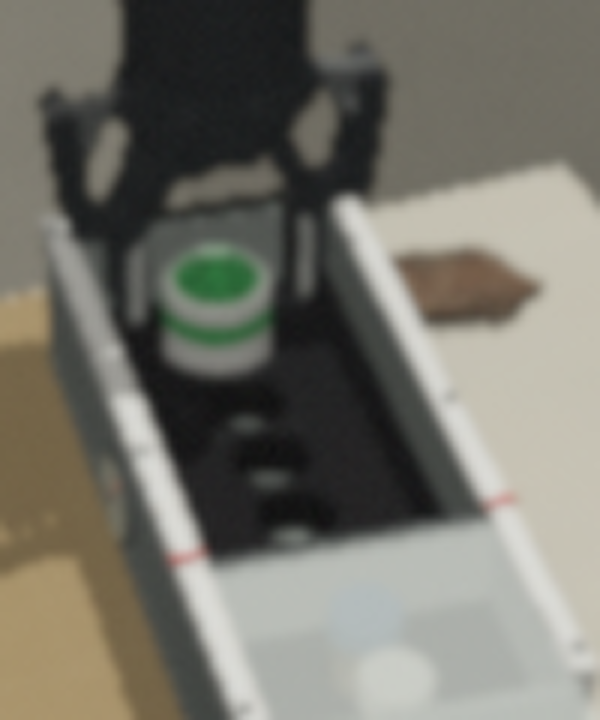

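Request:
{"name": "jog_arm", "arguments": {
  "travel": [
    [0, 0, -0.003],
    [0, 0, -0.003],
    [0, 0, 0]
  ],
  "dr": [
    [0, 0, 0],
    [0, 0, 0],
    [0, 0, 0]
  ]
}}

```text
time_s: 19.52
position: [0.6226, 0.237, 0.0083]
tool_rot: [[0.114, 0.993, -0.0], [0.993, -0.114, -0.0], [-0.0, -0.0, -1.0]]
ft_force: [0.4, 0.3, -0.0]
grip_width: 0.0621
```

Request:
{"name": "jog_arm", "arguments": {
  "travel": [
    [0, 0, 0],
    [0, 0, 0],
    [0, 0, 0],
    [0, 0, 0],
    [0, 0, 0]
  ],
  "dr": [
    [0, 0, 0],
    [0, 0, 0],
    [0, 0, 0],
    [0, 0, 0],
    [0, 0, 0]
  ],
  "jaw": 0.03,
  "newtons": 40
}}

```text
time_s: 19.93
position: [0.623, 0.2371, 0.009]
tool_rot: [[0.114, 0.993, 0.001], [0.993, -0.114, 0.0], [0.0, 0.001, -1.0]]
ft_force: [-0.5, 0.5, 4.7]
grip_width: 0.0424
```

Request:
{"name": "jog_arm", "arguments": {
  "travel": [
    [0, 0, 0.008],
    [0, 0, 0.015],
    [0, 0, 0.025],
    [0, 0, 0.03],
    [0, 0, 0.036],
    [0, 0, 0.036],
    [0, 0, 0]
  ],
  "dr": [
    [0, 0, 0],
    [0, 0, 0],
    [0, 0, 0],
    [0, 0, 0],
    [0, 0, 0],
    [0, 0, 0],
    [0, 0, 0]
  ]
}}

```text
time_s: 20.52
position: [0.6253, 0.2375, 0.167]
tool_rot: [[0.114, 0.993, 0.013], [0.993, -0.114, 0.002], [0.004, 0.012, -1.0]]
ft_force: [0.5, 0.6, -0.7]
grip_width: 0.0428
```

Request:
{"name": "jog_arm", "arguments": {
  "travel": [
    [-0.0067, -0.0166, 0],
    [-0.0133, -0.0332, 0],
    [-0.0133, -0.0332, 0],
    [-0.0133, -0.0332, 0],
    [-0.0133, -0.0332, 0],
    [-0.0133, -0.0332, 0],
    [-0.0133, -0.0332, 0],
    [-0.0133, -0.0332, 0],
    [-0.0133, -0.0332, 0],
    [-0.0133, -0.0332, 0],
    [-0.0133, -0.0332, 0],
    [-0.0133, -0.0332, 0],
    [-0.0133, -0.0332, 0],
    [-0.0133, -0.0332, 0],
    [-0.0133, -0.0332, 0],
    [-0.0067, -0.0166, 0],
    [0, 0, 0],
    [0, 0, 0]
  ],
  "dr": [
    [0, 0, 0],
    [0, 0, 0],
    [0, 0, 0],
    [0, 0, 0],
    [0, 0, 0],
    [0, 0, 0],
    [0, 0, 0],
    [0, 0, 0],
    [0, 0, 0],
    [0, 0, 0],
    [0, 0, 0],
    [0, 0, 0],
    [0, 0, 0],
    [0, 0, 0],
    [0, 0, 0],
    [0, 0, 0],
    [0, 0, 0],
    [0, 0, 0]
  ]
}}

```text
time_s: 22.02
position: [0.4227, -0.2615, 0.1585]
tool_rot: [[0.117, 0.993, -0.0], [0.993, -0.117, 0.0], [0.0, -0.0, -1.0]]
ft_force: [-0.0, 0.6, -0.8]
grip_width: 0.0425
```

Run:
```python
from h import *
s=get_image("side");cv2.imwrite("pics/d1s.png",s["color"][:,:,::-1])
t=get_image("top");cv2.imwrite("pics/d1t.png",t["color"][:,:,::-1])
```

```text
(no output)
```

View pics/d1s.png

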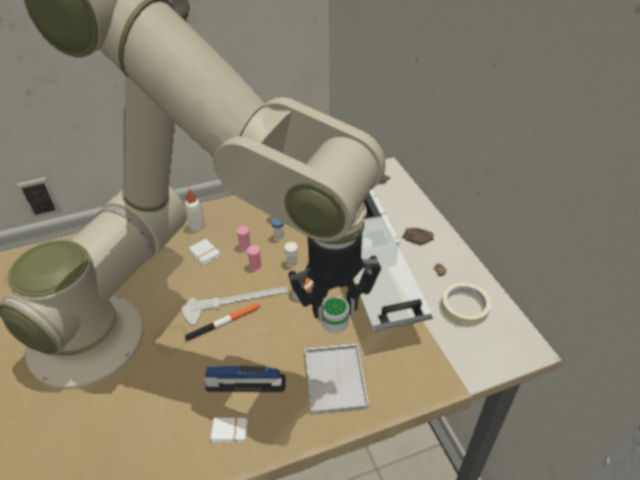

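View pics/d1t.png

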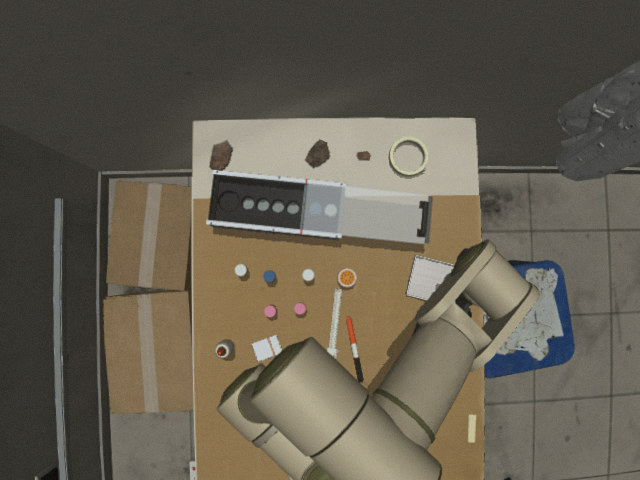

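Request:
{"name": "jog_arm", "arguments": {
  "travel": [
    [0, 0, -0.03],
    [0, 0, -0.03],
    [0, 0, -0.03],
    [0, 0, -0.025],
    [0, 0, -0.015],
    [0, 0, -0.01],
    [0, 0, -0.01],
    [0, 0, -0.006],
    [0, 0, 0],
    [0, 0, 0]
  ],
  "dr": [
    [0, 0, 0],
    [0, 0, 0],
    [0, 0, 0],
    [0, 0, 0],
    [0, 0, 0],
    [0, 0, 0],
    [0, 0, 0],
    [0, 0, 0],
    [0, 0, 0],
    [0, 0, 0]
  ]
}}

```text
time_s: 22.95
position: [0.4235, -0.2605, 0.0028]
tool_rot: [[0.114, 0.994, 0.0], [0.994, -0.114, 0.0], [0.0, 0.0, -1.0]]
ft_force: [-0.7, 0.7, -0.9]
grip_width: 0.0424
```

Request:
{"name": "jog_arm", "arguments": {
  "travel": [
    [0, 0, -0.002],
    [0, 0, -0.002],
    [0, 0, -0.0015],
    [0, 0, 0],
    [0, 0, 0]
  ],
  "dr": [
    [0, 0, 0],
    [0, 0, 0],
    [0, 0, 0],
    [0, 0, 0],
    [0, 0, 0]
  ]
}}

```text
time_s: 23.37
position: [0.4232, -0.2611, -0.0029]
tool_rot: [[0.115, 0.993, 0.0], [0.993, -0.115, -0.0], [-0.0, 0.0, -1.0]]
ft_force: [0.9, 0.1, -0.8]
grip_width: 0.0425
```

Request:
{"name": "jog_arm", "arguments": {
  "travel": [
    [0, 0, -0.0015],
    [0, 0, 0],
    [0, 0, 0]
  ],
  "dr": [
    [0, 0, 0],
    [0, 0, 0],
    [0, 0, 0]
  ]
}}

```text
time_s: 23.62
position: [0.4231, -0.261, -0.0045]
tool_rot: [[0.115, 0.993, -0.0], [0.993, -0.115, 0.0], [0.0, -0.0, -1.0]]
ft_force: [0.3, 0.4, -0.9]
grip_width: 0.0425
```

Request:
{"name": "jog_arm", "arguments": {
  "travel": [
    [0, 0, -0.0015],
    [0, 0, 0],
    [0, 0, 0]
  ],
  "dr": [
    [0, 0, 0],
    [0, 0, 0],
    [0, 0, 0]
  ]
}}

```text
time_s: 23.87
position: [0.4232, -0.2611, -0.006]
tool_rot: [[0.115, 0.993, 0.0], [0.993, -0.115, -0.0], [-0.0, 0.0, -1.0]]
ft_force: [0.2, -0.2, -1.0]
grip_width: 0.0427
```

Request:
{"name": "jog_arm", "arguments": {
  "travel": [
    [0, 0, -0.001],
    [0, 0, 0],
    [0, 0, 0]
  ],
  "dr": [
    [0, 0, 0],
    [0, 0, 0],
    [0, 0, 0]
  ]
}}

```text
time_s: 24.12
position: [0.4232, -0.2611, -0.0061]
tool_rot: [[0.114, 0.993, 0.0], [0.993, -0.114, -0.001], [-0.001, 0.0, -1.0]]
ft_force: [-2.2, 1.7, 10.6]
grip_width: 0.0425
```

Request:
{"name": "jog_arm", "arguments": {
  "travel": [
    [0, 0, -0.001],
    [0, 0, 0],
    [0, 0, 0]
  ],
  "dr": [
    [0, 0, 0],
    [0, 0, 0],
    [0, 0, 0]
  ]
}}

```text
time_s: 24.37
position: [0.4233, -0.2611, -0.0062]
tool_rot: [[0.114, 0.993, 0.001], [0.993, -0.114, -0.001], [-0.001, 0.001, -1.0]]
ft_force: [-4.6, 3.4, 23.5]
grip_width: 0.0425
```

Request:
{"name": "jog_arm", "arguments": {
  "travel": [
    [0, 0, 0.002],
    [0, 0, 0]
  ],
  "dr": [
    [0, 0, 0],
    [0, 0, 0]
  ]
}}

```text
time_s: 24.53
position: [0.4233, -0.2612, -0.0056]
tool_rot: [[0.115, 0.993, 0.001], [0.993, -0.115, -0.001], [-0.001, 0.001, -1.0]]
ft_force: [-0.3, -0.3, -2.1]
grip_width: 0.0422
```

Request:
{"name": "jog_arm", "arguments": {
  "travel": [
    [0, 0, 0],
    [0, 0, 0],
    [0, 0, 0],
    [0, 0, 0.01],
    [0, 0, 0.02],
    [0, 0, 0.036],
    [0, 0, 0.036],
    [0, 0, 0.036]
  ],
  "dr": [
    [0, 0, 0],
    [0, 0, 0],
    [0, 0, 0],
    [0, 0, 0],
    [0, 0, 0],
    [0, 0, 0],
    [0, 0, 0],
    [0, 0, 0]
  ],
  "jaw": 0.064
}}

```text
time_s: 25.2
position: [0.4228, -0.2607, 0.1334]
tool_rot: [[0.115, 0.993, -0.001], [0.993, -0.115, 0.001], [0.001, -0.001, -1.0]]
ft_force: [0.4, -1.6, -0.2]
grip_width: 0.0645
```

Run:
```python
from h import *
s=get_image("side");crop(s,"d2s",270,260,390,420,5)
t=get_image("top");crop(t,"d2t",200,240,360,360,5);c=lambda p,o,k:np.array([(p[0]+.5)/k-.5+o[0],(p[1]+.5)/k-.5+o[1]])
im=t["color"].astype(int);m=((im[...,0]>190)&(im[...,1]>90)&(im[...,1]<160)&(im[...,2]<90)).astype(np.uint8)
n,l,st,ce=cv2.connectedComponentsWithStats(m)
for i in range(1,n):
  if st[i,4]>30:print(st[i],ce[i],p2w(t,ce[i],.040))
print(observe()["position"])
```

```text
[ 0.42504457 -0.26279925  0.13694442]
```

View pics/d2s.png

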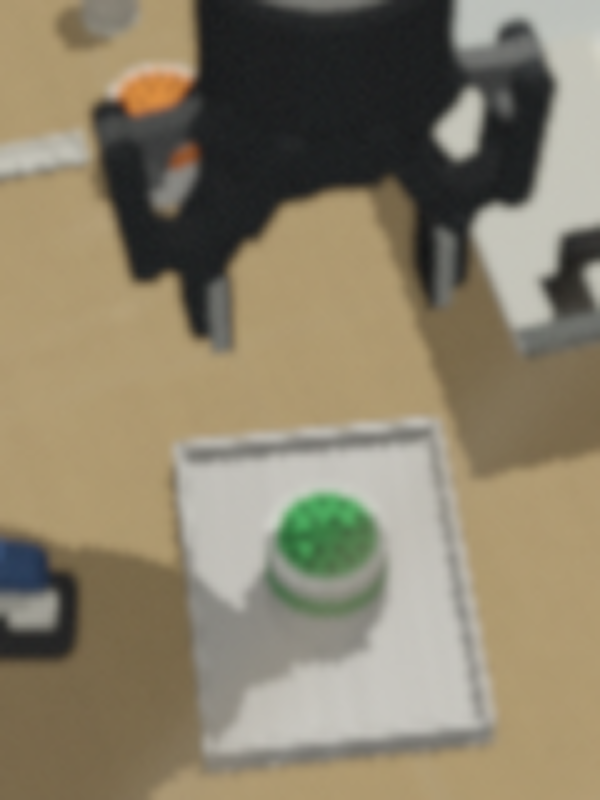

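View pics/d2t.png

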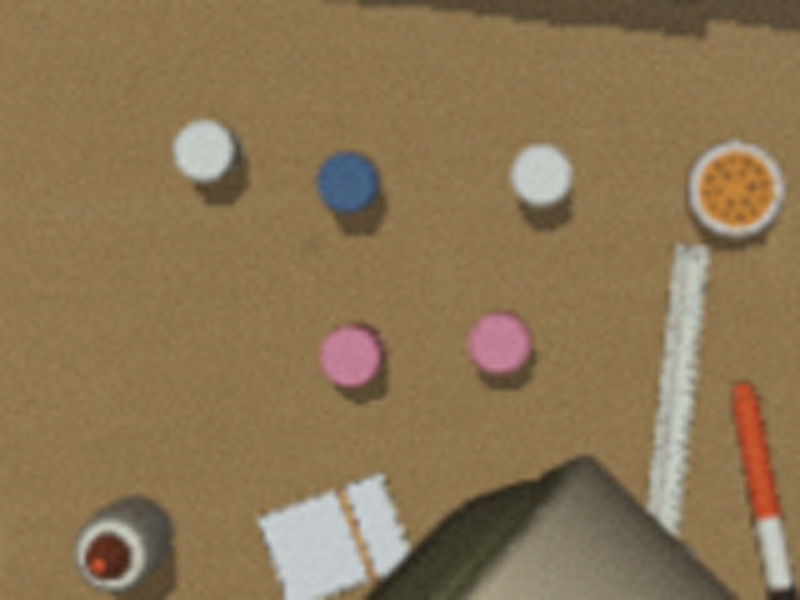

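Request:
{"name": "jog_arm", "arguments": {
  "travel": [
    [0.0014, 0.0219, 0],
    [0.0014, 0.0219, 0],
    [0.0014, 0.0219, 0],
    [0.0014, 0.0219, 0],
    [0.0014, 0.0219, 0],
    [0.0014, 0.0219, 0],
    [0.0014, 0.0219, 0],
    [0.0014, 0.0219, 0],
    [0.0014, 0.0219, 0],
    [0.0014, 0.0219, 0],
    [0, 0, 0],
    [0, 0, 0]
  ],
  "dr": [
    [0, 0, 0.04],
    [0, 0, 0.04],
    [0, 0, 0.04],
    [0, 0, 0.04],
    [0, 0, 0.04],
    [0, 0, 0.04],
    [0, 0, 0.04],
    [0, 0, 0.04],
    [0, 0, 0.04],
    [0, 0, 0.04],
    [0, 0, 0],
    [0, 0, 0]
  ]
}}

```text
time_s: 26.3
position: [0.437, -0.0414, 0.1315]
tool_rot: [[-0.283, 0.959, -0.001], [0.959, 0.283, 0.0], [0.0, -0.001, -1.0]]
ft_force: [-0.3, -0.7, -0.4]
grip_width: 0.0636
```

Run:
```python
from h import *
s=get_image("side");crop(s,"e1s",240,230,360,330,6)
print(observe()["position"])
t=get_image("top");crop(t,"e1t",400,245,480,315,7)
```

```text
[ 0.43708372 -0.04215973  0.13160534]
```

View pics/e1s.png

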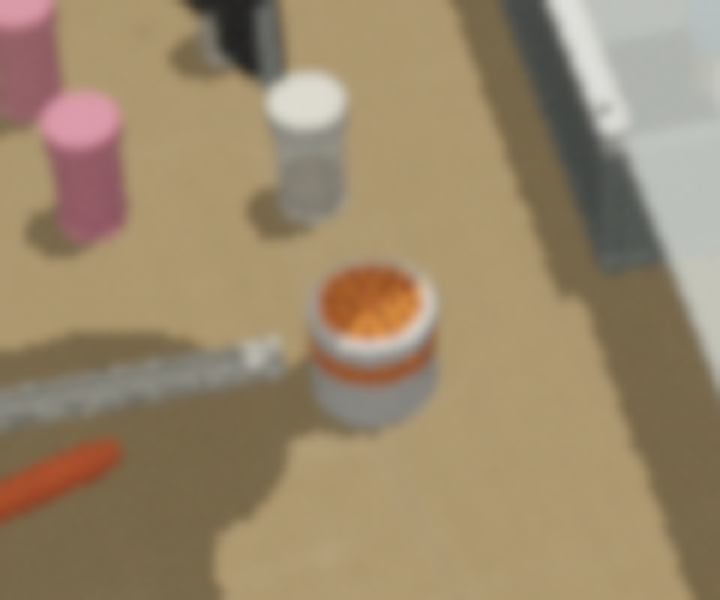

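View pics/e1t.png

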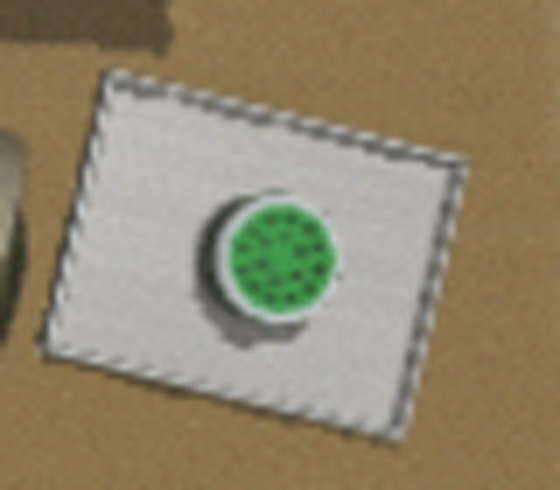

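Request:
{"name": "jog_arm", "arguments": {
  "travel": [
    [0, 0, -0.03],
    [0, 0, -0.03],
    [0, 0, -0.025],
    [0, 0, -0.015],
    [0, 0, -0.012],
    [0, 0, -0.012],
    [0, 0, -0.01],
    [0, 0, -0.006],
    [0, 0, 0],
    [0, 0, 0]
  ],
  "dr": [
    [0, 0, 0],
    [0, 0, 0],
    [0, 0, 0],
    [0, 0, 0],
    [0, 0, 0],
    [0, 0, 0],
    [0, 0, 0],
    [0, 0, 0],
    [0, 0, 0],
    [0, 0, 0]
  ]
}}

```text
time_s: 27.23
position: [0.4372, -0.0426, -0.008]
tool_rot: [[-0.28, 0.96, -0.0], [0.96, 0.28, 0.0], [0.0, -0.0, -1.0]]
ft_force: [0.6, -0.9, -0.3]
grip_width: 0.0638
```

Run:
```python
from h import *
t=get_image("top")
print(p2w(t,(280.5/7-.5+400,259.5/7-.5+245),.043))
s=get_image("side");crop(s,"e2s",240,230,360,330,6);o=observe();print(o["position"],o["ft_force"])
```

```text
[ 0.42269933 -0.26131351  0.043     ]
[ 0.43749104 -0.04242789 -0.00751801] [-0.10119008 -0.51632731 -0.27854243]
```

View pics/e2s.png

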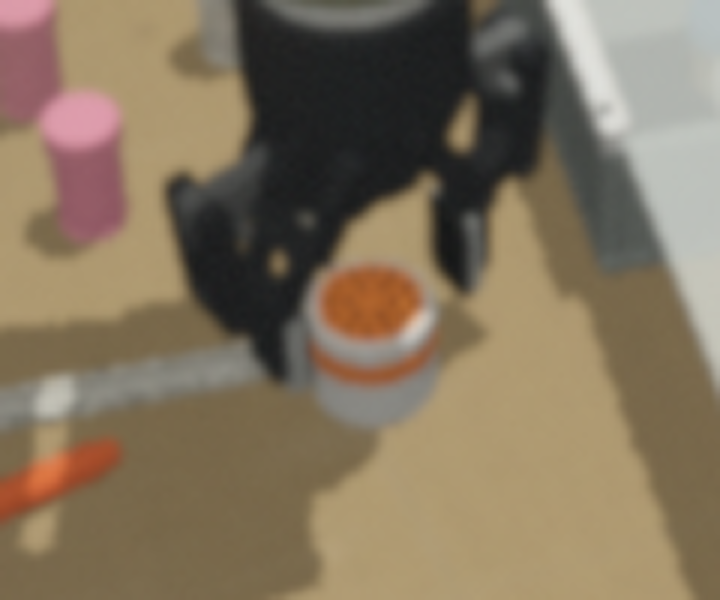

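Request:
{"name": "jog_arm", "arguments": {
  "travel": [
    [0, 0, 0],
    [0, 0, 0],
    [0, 0, 0],
    [0, 0, 0],
    [0, 0, 0]
  ],
  "dr": [
    [0, 0, 0],
    [0, 0, 0],
    [0, 0, 0],
    [0, 0, 0],
    [0, 0, 0]
  ],
  "jaw": 0.03
}}

```text
time_s: 27.75
position: [0.4375, -0.0421, -0.0072]
tool_rot: [[-0.281, 0.96, 0.001], [0.96, 0.281, -0.001], [-0.001, 0.001, -1.0]]
ft_force: [-2.1, 0.2, 7.7]
grip_width: 0.0425
```

Request:
{"name": "jog_arm", "arguments": {
  "travel": [
    [0, 0, 0.008],
    [0, 0, 0.015],
    [0, 0, 0.025],
    [0, 0, 0.03],
    [0, 0, 0.036],
    [0, 0, 0.036],
    [0, 0, 0]
  ],
  "dr": [
    [0, 0, 0],
    [0, 0, 0],
    [0, 0, 0],
    [0, 0, 0],
    [0, 0, 0],
    [0, 0, 0],
    [0, 0, 0]
  ]
}}

```text
time_s: 28.33
position: [0.4397, -0.0428, 0.1484]
tool_rot: [[-0.282, 0.959, 0.011], [0.959, 0.282, -0.004], [-0.007, 0.009, -1.0]]
ft_force: [0.9, -0.9, 0.6]
grip_width: 0.0424
```

Request:
{"name": "jog_arm", "arguments": {
  "travel": [
    [0.0066, 0.01, 0],
    [0.0132, 0.0199, 0],
    [0.0132, 0.0199, 0],
    [0.0132, 0.0199, 0],
    [0.0132, 0.0199, 0],
    [0.0132, 0.0199, 0],
    [0.0132, 0.0199, 0],
    [0.0132, 0.0199, 0],
    [0.0132, 0.0199, 0],
    [0.0132, 0.0199, 0],
    [0.0132, 0.0199, 0],
    [0.0132, 0.0199, 0],
    [0.0132, 0.0199, 0],
    [0.0133, 0.0199, 0],
    [0.0068, 0.01, 0],
    [0, 0, 0],
    [0, 0, 0],
    [0, 0, 0]
  ],
  "dr": [
    [0, 0, -0.02],
    [0, 0, -0.0275],
    [0, 0, -0.0275],
    [0, 0, -0.0275],
    [0, 0, -0.0275],
    [0, 0, -0.0275],
    [0, 0, -0.0275],
    [0, 0, -0.0275],
    [0, 0, -0.0275],
    [0, 0, -0.0275],
    [0, 0, -0.0275],
    [0, 0, -0.0275],
    [0, 0, -0.0275],
    [0, 0, -0.0275],
    [0, 0, -0.0225],
    [0, 0, 0],
    [0, 0, 0],
    [0, 0, 0]
  ]
}}

```text
time_s: 29.83
position: [0.6217, 0.236, 0.1419]
tool_rot: [[0.114, 0.993, -0.001], [0.993, -0.114, -0.0], [-0.0, -0.001, -1.0]]
ft_force: [0.8, -0.8, -0.9]
grip_width: 0.0423
```

Run:
```python
from h import *
t=get_image("top");crop(t,"f1t",200,160,360,250,5)
s=get_image("side");crop(s,"f1s",290,100,410,250,5);o=observe();print(o["position"],o["tool_rot"])
```

```text
[0.62188095 0.2358299  0.14227817] [[ 1.14979826e-01  9.93367806e-01 -2.02461924e-04]
 [ 9.93367813e-01 -1.14979855e-01 -1.41565083e-04]
 [-1.63905238e-04 -1.84842030e-04 -9.99999969e-01]]
```

View pics/f1s.png

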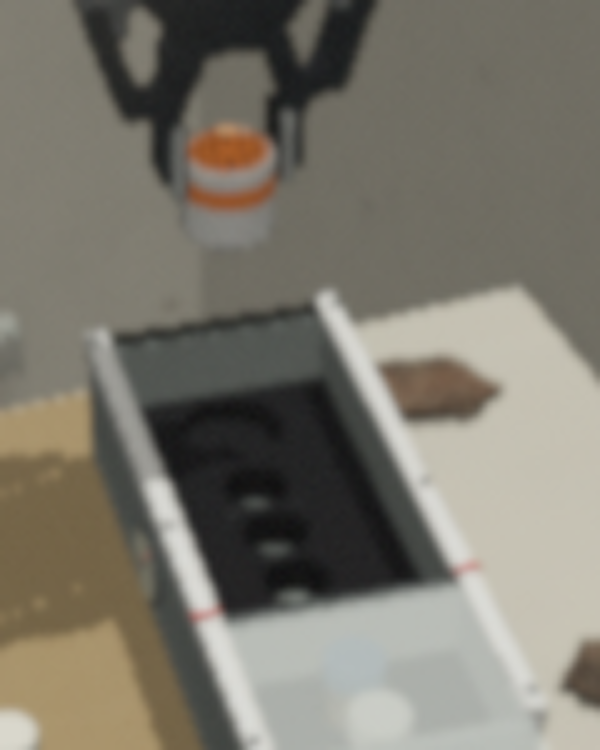

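Request:
{"name": "jog_arm", "arguments": {
  "travel": [
    [0.0006, 0.0006, -0.03],
    [0, 0, -0.03],
    [0, 0, -0.025],
    [0, 0, -0.015],
    [0, 0, -0.008],
    [0, 0, -0.004],
    [0, 0, -0.004],
    [0, 0, -0.004],
    [0, 0, 0]
  ],
  "dr": [
    [0, 0, 0],
    [0, 0, 0],
    [0, 0, 0],
    [0, 0, 0],
    [0, 0, 0],
    [0, 0, 0],
    [0, 0, 0],
    [0, 0, 0],
    [0, 0, 0]
  ]
}}

```text
time_s: 30.68
position: [0.623, 0.2372, 0.0222]
tool_rot: [[0.115, 0.993, 0.001], [0.993, -0.115, 0.0], [0.0, 0.0, -1.0]]
ft_force: [-0.3, 0.5, -1.5]
grip_width: 0.0422
```

Request:
{"name": "jog_arm", "arguments": {
  "travel": [
    [0, 0, -0.002],
    [0, 0, -0.002],
    [0, 0, 0]
  ],
  "dr": [
    [0, 0, 0],
    [0, 0, 0],
    [0, 0, 0]
  ]
}}

```text
time_s: 30.93
position: [0.6228, 0.2373, 0.018]
tool_rot: [[0.114, 0.993, 0.0], [0.993, -0.114, -0.0], [-0.0, 0.0, -1.0]]
ft_force: [-0.1, 1.0, -1.0]
grip_width: 0.0419
```

Request:
{"name": "jog_arm", "arguments": {
  "travel": [
    [0, 0, -0.002],
    [0, 0, -0.002],
    [0, 0, -0.002],
    [0, 0, 0]
  ],
  "dr": [
    [0, 0, 0],
    [0, 0, 0],
    [0, 0, 0],
    [0, 0, 0]
  ]
}}

```text
time_s: 31.27
position: [0.6226, 0.2372, 0.0115]
tool_rot: [[0.115, 0.993, -0.001], [0.993, -0.115, -0.0], [-0.0, -0.001, -1.0]]
ft_force: [0.4, 0.2, -1.3]
grip_width: 0.0421
```

Request:
{"name": "jog_arm", "arguments": {
  "travel": [
    [0, 0, -0.0015],
    [0, 0, 0],
    [0, 0, 0]
  ],
  "dr": [
    [0, 0, 0],
    [0, 0, 0],
    [0, 0, 0]
  ]
}}

```text
time_s: 31.52
position: [0.623, 0.2373, 0.0109]
tool_rot: [[0.114, 0.993, 0.0], [0.993, -0.114, 0.0], [0.0, 0.0, -1.0]]
ft_force: [-1.1, 0.3, 2.0]
grip_width: 0.0425
```

Contact at the bay floor (expected 0.0105). Release to 0.062 and lift.

Request:
{"name": "jog_arm", "arguments": {
  "travel": [
    [0, 0, 0],
    [0, 0, 0],
    [0, 0, 0],
    [0, 0, 0.008],
    [0, 0, 0.02],
    [0, 0, 0.03],
    [0, 0, 0.036],
    [0, 0, 0.03],
    [0, 0, 0]
  ],
  "dr": [
    [0, 0, 0],
    [0, 0, 0],
    [0, 0, 0],
    [0, 0, 0],
    [0, 0, 0],
    [0, 0, 0],
    [0, 0, 0],
    [0, 0, 0],
    [0, 0, 0]
  ],
  "jaw": 0.06
}}

```text
time_s: 32.27
position: [0.6255, 0.2378, 0.1423]
tool_rot: [[0.114, 0.993, 0.012], [0.993, -0.114, 0.002], [0.004, 0.012, -1.0]]
ft_force: [0.4, -0.2, 0.4]
grip_width: 0.0599
```

Run:
```python
from h import *
s=get_image("side");crop(s,"f2s",290,130,410,250,5);o=observe();print(o["position"])
```

```text
[0.62437164 0.23758602 0.13891669]
```

View pics/f2s.png

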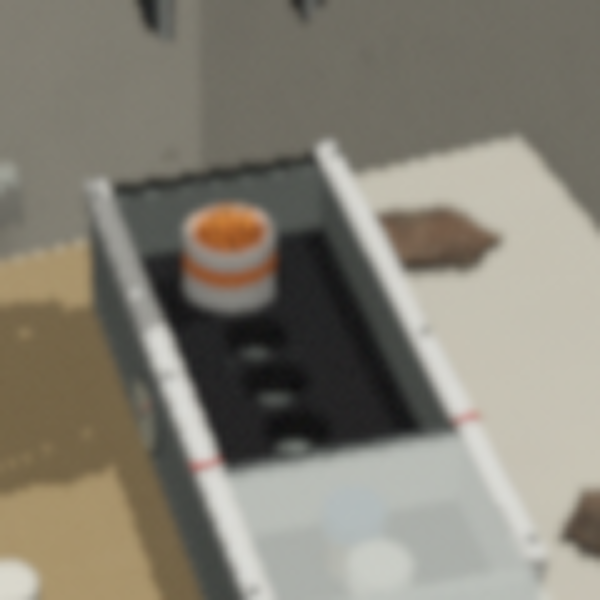

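Request:
{"name": "jog_arm", "arguments": {
  "travel": [
    [-0.0083, -0.0016, 0],
    [-0.0165, -0.0032, 0],
    [-0.0165, -0.0032, 0],
    [-0.0165, -0.0032, 0],
    [-0.0165, -0.0032, 0],
    [-0.0165, -0.0032, 0],
    [-0.0165, -0.0032, 0],
    [-0.0165, -0.0032, 0],
    [-0.0165, -0.0032, 0],
    [-0.0165, -0.0032, 0],
    [-0.0087, -0.0019, 0],
    [0, 0, 0],
    [0, 0, 0],
    [0, 0, 0]
  ],
  "dr": [
    [0, 0, 0],
    [0, 0, 0],
    [0, 0, 0],
    [0, 0, 0],
    [0, 0, 0],
    [0, 0, 0],
    [0, 0, 0],
    [0, 0, 0],
    [0, 0, 0],
    [0, 0, 0],
    [0, 0, 0],
    [0, 0, 0],
    [0, 0, 0],
    [0, 0, 0]
  ],
  "jaw": 0.05
}}

```text
time_s: 33.48
position: [0.4582, 0.205, 0.1345]
tool_rot: [[0.115, 0.993, 0.0], [0.993, -0.115, 0.0], [0.0, 0.0, -1.0]]
ft_force: [0.7, -0.0, 0.0]
grip_width: 0.0498
```

Run:
```python
from h import *
t=get_image("top");crop(t,"g1t",200,160,360,290,5);o=observe();print(o["position"])
```

```text
[0.45817632 0.20501758 0.13436455]
```

View pics/g1t.png

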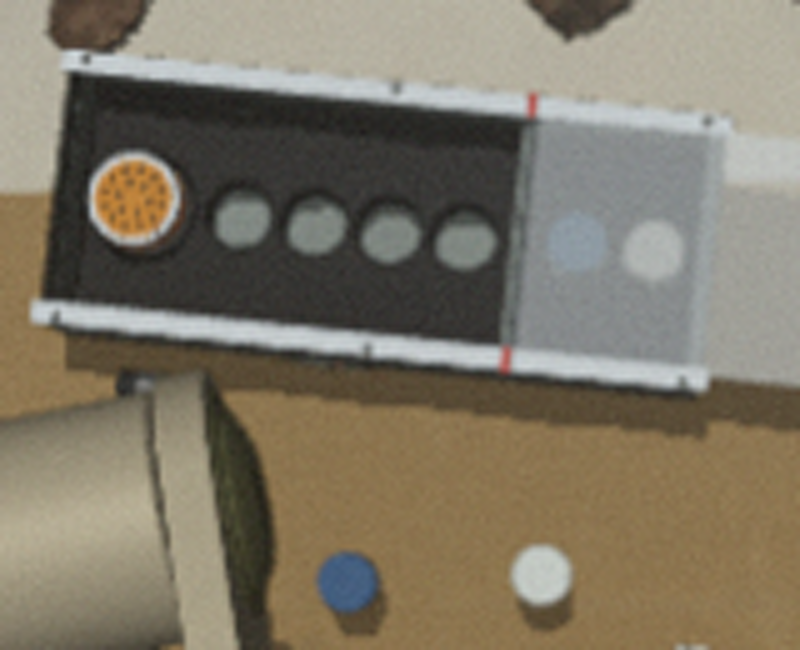

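Request:
{"name": "jog_arm", "arguments": {
  "travel": [
    [-0.0006, 0, -0.03],
    [0, 0, -0.03],
    [0, 0, -0.025],
    [0, 0, -0.015],
    [0, 0, -0.01],
    [0, 0, -0.01],
    [0, 0, -0.01],
    [0, 0, -0.005],
    [0, 0, 0],
    [0, 0, 0]
  ],
  "dr": [
    [0, 0, 0],
    [0, 0, 0],
    [0, 0, 0],
    [0, 0, 0],
    [0, 0, 0],
    [0, 0, 0],
    [0, 0, 0],
    [0, 0, 0],
    [0, 0, 0],
    [0, 0, 0]
  ]
}}

```text
time_s: 34.37
position: [0.4571, 0.205, -0.0005]
tool_rot: [[0.115, 0.993, -0.0], [0.993, -0.115, -0.0], [-0.0, -0.0, -1.0]]
ft_force: [-0.6, -0.2, -0.0]
grip_width: 0.0498
```

Run:
```python
from h import *
t=get_image("top")
for u in((241,214),(315,222),(389,229),(464,236)):print("rim",p2w(t,((u[0]+.5)/5+199.5,(u[1]+.5)/5+159.5),.030).round(4))
for u in((243,219),(317,227),(390,235),(465,241)):print("floor",p2w(t,((u[0]+.5)/5+199.5,(u[1]+.5)/5+159.5),.008).round(4))
s=get_image("side");crop(s,"g2s",220,160,340,260,6);o=observe();print(o["position"])
```

```text
rim [0.6178 0.1899 0.03  ]
rim [0.6134 0.1545 0.03  ]
rim [0.6095 0.1192 0.03  ]
rim [0.6056 0.0835 0.03  ]
floor [0.6183 0.1915 0.008 ]
floor [0.6138 0.1556 0.008 ]
floor [0.6094 0.1202 0.008 ]
floor [0.606  0.0839 0.008 ]
[ 4.57258109e-01  2.05045065e-01 -1.72852057e-05]
```

View pics/g2s.png

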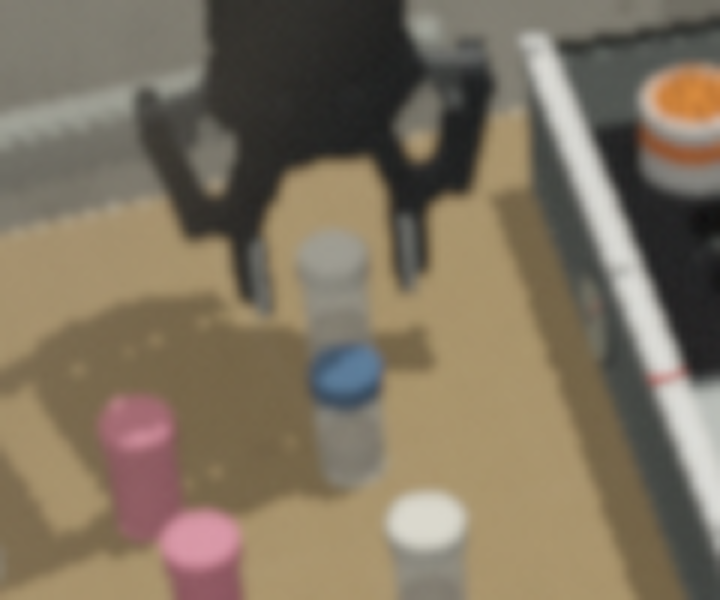

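Request:
{"name": "jog_arm", "arguments": {
  "travel": [
    [0, 0, 0],
    [0, 0, 0],
    [0, 0, 0],
    [0, 0, 0],
    [0, 0, 0]
  ],
  "dr": [
    [0, 0, 0],
    [0, 0, 0],
    [0, 0, 0],
    [0, 0, 0],
    [0, 0, 0]
  ],
  "jaw": 0.015
}}

```text
time_s: 34.88
position: [0.4571, 0.205, 0.0001]
tool_rot: [[0.115, 0.993, 0.001], [0.993, -0.115, 0.0], [0.0, 0.001, -1.0]]
ft_force: [-0.4, -0.1, 6.7]
grip_width: 0.0261
```

Request:
{"name": "jog_arm", "arguments": {
  "travel": [
    [0, 0, 0.008],
    [0, 0, 0.015],
    [0, 0, 0.025],
    [0, 0, 0.03],
    [0, 0, 0.036],
    [0, 0, 0.021],
    [0, 0, 0],
    [0, 0, 0]
  ],
  "dr": [
    [0, 0, 0],
    [0, 0, 0],
    [0, 0, 0],
    [0, 0, 0],
    [0, 0, 0],
    [0, 0, 0],
    [0, 0, 0],
    [0, 0, 0]
  ]
}}

```text
time_s: 35.55
position: [0.4569, 0.205, 0.1355]
tool_rot: [[0.114, 0.993, 0.002], [0.993, -0.114, 0.0], [0.001, 0.002, -1.0]]
ft_force: [-0.8, -0.2, -2.0]
grip_width: 0.0263
```

Request:
{"name": "jog_arm", "arguments": {
  "travel": [
    [0.008, -0.0007, 0],
    [0.0161, -0.0014, 0],
    [0.0161, -0.0014, 0],
    [0.0161, -0.0014, 0],
    [0.0161, -0.0014, 0],
    [0.0161, -0.0014, 0],
    [0.0161, -0.0014, 0],
    [0.0161, -0.0014, 0],
    [0.0161, -0.0014, 0],
    [0.0161, -0.0014, 0],
    [0.008, -0.0011, 0],
    [0, 0, 0],
    [0, 0, 0],
    [0, 0, 0]
  ],
  "dr": [
    [0, 0, 0],
    [0, 0, 0],
    [0, 0, 0],
    [0, 0, 0],
    [0, 0, 0],
    [0, 0, 0],
    [0, 0, 0],
    [0, 0, 0],
    [0, 0, 0],
    [0, 0, 0],
    [0, 0, 0],
    [0, 0, 0],
    [0, 0, 0],
    [0, 0, 0]
  ]
}}

```text
time_s: 36.72
position: [0.6168, 0.1907, 0.134]
tool_rot: [[0.114, 0.993, -0.001], [0.993, -0.114, -0.0], [-0.0, -0.001, -1.0]]
ft_force: [-0.4, 0.5, -1.2]
grip_width: 0.026
```

Run:
```python
from h import *
s=get_image("side");crop(s,"g3s",290,100,410,230,5);o=observe();print(o["position"])
```

```text
[0.61686434 0.19074517 0.13434048]
```

View pics/g3s.png

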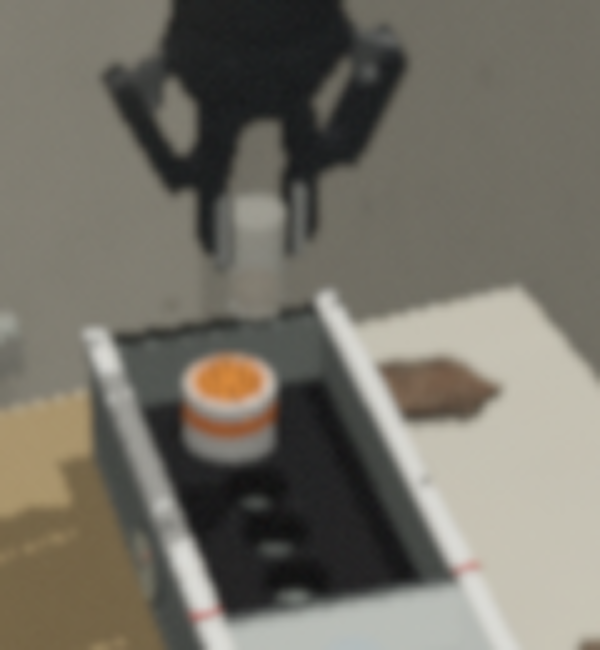

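Request:
{"name": "jog_arm", "arguments": {
  "travel": [
    [0.0006, 0, -0.03],
    [0, 0, -0.03],
    [0, 0, -0.02],
    [0, 0, -0.012],
    [0, 0, -0.007],
    [0, 0, -0.003],
    [0, 0, 0],
    [0, 0, 0]
  ],
  "dr": [
    [0, 0, 0],
    [0, 0, 0],
    [0, 0, 0],
    [0, 0, 0],
    [0, 0, 0],
    [0, 0, 0],
    [0, 0, 0],
    [0, 0, 0]
  ]
}}

```text
time_s: 37.43
position: [0.6186, 0.1907, 0.0336]
tool_rot: [[0.114, 0.993, 0.002], [0.993, -0.114, 0.0], [0.0, 0.002, -1.0]]
ft_force: [-0.2, -0.4, -0.6]
grip_width: 0.0263
```

Run:
```python
from h import *
s=get_image("side");crop(s,"g4s",310,130,390,230,8);o=observe();print(o["position"],o["ft_force"])
```

```text
[0.618737   0.19068296 0.03370466] [ 0.23438574  0.08493446 -0.49548023]
```

View pics/g4s.png

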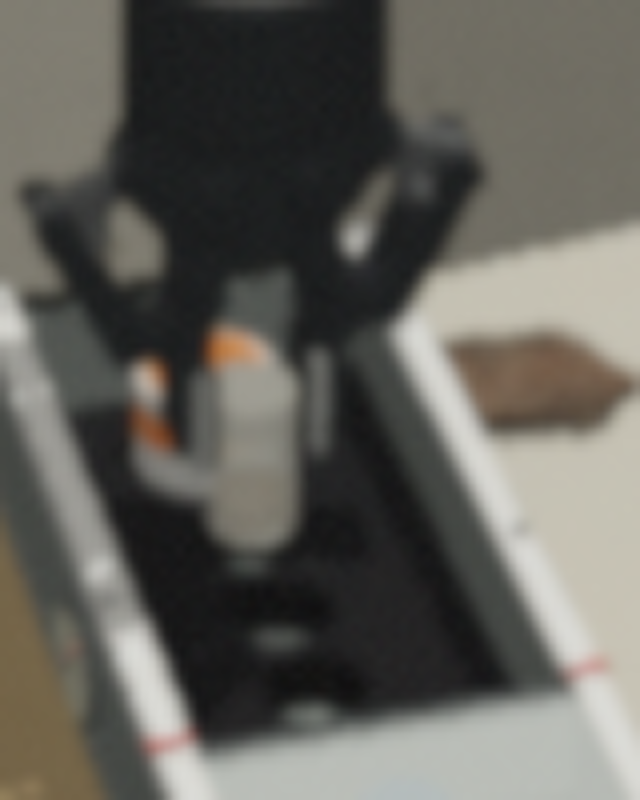

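Request:
{"name": "jog_arm", "arguments": {
  "travel": [
    [-0.001, 0, 0],
    [0, 0, -0.003],
    [0, 0, -0.002],
    [0, 0, 0],
    [0, 0, 0]
  ],
  "dr": [
    [0, 0, 0],
    [0, 0, 0],
    [0, 0, 0],
    [0, 0, 0],
    [0, 0, 0]
  ]
}}

```text
time_s: 37.9
position: [0.6172, 0.1905, 0.0274]
tool_rot: [[0.115, 0.993, -0.0], [0.993, -0.115, -0.0], [-0.0, -0.0, -1.0]]
ft_force: [-0.6, 0.8, -0.3]
grip_width: 0.026
```

Request:
{"name": "jog_arm", "arguments": {
  "travel": [
    [0, 0, -0.003],
    [0, 0, -0.003],
    [0, 0, 0]
  ],
  "dr": [
    [0, 0, 0],
    [0, 0, 0],
    [0, 0, 0]
  ]
}}

```text
time_s: 38.15
position: [0.6169, 0.1905, 0.0207]
tool_rot: [[0.115, 0.993, -0.001], [0.993, -0.115, -0.0], [-0.0, -0.001, -1.0]]
ft_force: [-0.2, -0.6, -0.0]
grip_width: 0.0264
```

In the bore with no force. Down to the floor (reading ≈ 0.008).

Request:
{"name": "jog_arm", "arguments": {
  "travel": [
    [0, 0, -0.004],
    [0, 0, -0.004],
    [0, 0, -0.003],
    [0, 0, 0],
    [0, 0, 0]
  ],
  "dr": [
    [0, 0, 0],
    [0, 0, 0],
    [0, 0, 0],
    [0, 0, 0],
    [0, 0, 0]
  ]
}}

```text
time_s: 38.57
position: [0.6172, 0.1905, 0.0103]
tool_rot: [[0.115, 0.993, -0.0], [0.993, -0.115, -0.0], [-0.0, -0.0, -1.0]]
ft_force: [0.0, 0.5, -0.3]
grip_width: 0.0264
```

Request:
{"name": "jog_arm", "arguments": {
  "travel": [
    [0, 0, -0.0015],
    [0, 0, 0],
    [0, 0, 0]
  ],
  "dr": [
    [0, 0, 0],
    [0, 0, 0],
    [0, 0, 0]
  ]
}}

```text
time_s: 38.82
position: [0.6173, 0.1905, 0.0091]
tool_rot: [[0.115, 0.993, 0.0], [0.993, -0.115, -0.0], [-0.0, 0.0, -1.0]]
ft_force: [-0.6, 0.3, -0.5]
grip_width: 0.026
```

Release gently (opening to 0.045) and lift.

Request:
{"name": "jog_arm", "arguments": {
  "travel": [
    [0, 0, -0.001],
    [0, 0, 0],
    [0, 0, 0]
  ],
  "dr": [
    [0, 0, 0],
    [0, 0, 0],
    [0, 0, 0]
  ]
}}

```text
time_s: 39.07
position: [0.6174, 0.1906, 0.0082]
tool_rot: [[0.115, 0.993, 0.0], [0.993, -0.115, 0.0], [0.0, 0.0, -1.0]]
ft_force: [0.7, 0.7, 1.6]
grip_width: 0.0263
```

Request:
{"name": "jog_arm", "arguments": {
  "travel": [
    [0, 0, 0],
    [0, 0, 0],
    [0, 0, 0],
    [0, 0, 0.008],
    [0, 0, 0.02],
    [0, 0, 0.03],
    [0, 0, 0.036],
    [0, 0, 0.03],
    [0, 0, 0],
    [0, 0, 0]
  ],
  "dr": [
    [0, 0, 0],
    [0, 0, 0],
    [0, 0, 0],
    [0, 0, 0],
    [0, 0, 0],
    [0, 0, 0],
    [0, 0, 0],
    [0, 0, 0],
    [0, 0, 0],
    [0, 0, 0]
  ],
  "jaw": 0.048
}}

```text
time_s: 39.9
position: [0.618, 0.1907, 0.1344]
tool_rot: [[0.114, 0.993, 0.004], [0.993, -0.114, 0.001], [0.001, 0.004, -1.0]]
ft_force: [0.6, 0.9, -1.9]
grip_width: 0.0484
```

Run:
```python
from h import *
s=get_image("side");crop(s,"g5s",290,130,410,250,5);o=observe();print(o["position"])
```

```text
[0.61712274 0.19056557 0.13250188]
```

View pics/g5s.png

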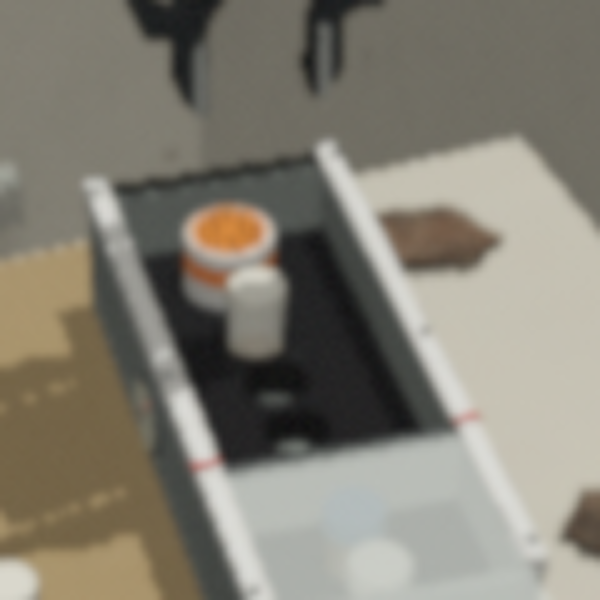

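Request:
{"name": "jog_arm", "arguments": {
  "travel": [
    [-0.0087, -0.0026, 0],
    [-0.0175, -0.0052, 0],
    [-0.0175, -0.0052, 0],
    [-0.0175, -0.0052, 0],
    [-0.0175, -0.0052, 0],
    [-0.0175, -0.0052, 0],
    [-0.0175, -0.0052, 0],
    [-0.0175, -0.0052, 0],
    [-0.0175, -0.0052, 0],
    [-0.0175, -0.0052, 0],
    [-0.0087, -0.0028, 0],
    [0, 0, 0],
    [0, 0, 0],
    [0, 0, 0]
  ],
  "dr": [
    [0, 0, 0],
    [0, 0, 0],
    [0, 0, 0],
    [0, 0, 0],
    [0, 0, 0],
    [0, 0, 0],
    [0, 0, 0],
    [0, 0, 0],
    [0, 0, 0],
    [0, 0, 0],
    [0, 0, 0],
    [0, 0, 0],
    [0, 0, 0],
    [0, 0, 0]
  ]
}}

```text
time_s: 41.12
position: [0.4432, 0.1385, 0.1318]
tool_rot: [[0.115, 0.993, 0.0], [0.993, -0.115, 0.0], [0.0, 0.0, -1.0]]
ft_force: [1.3, -0.3, 0.4]
grip_width: 0.0477
```

Run:
```python
from h import *
s=get_image("side");crop(s,"h1s",230,190,330,290,6);o=observe();print(o["position"])
p=o["position"];print(w2p(s,[.4421,.1384,.052]))
t=get_image("top");crop(t,"h1t",210,170,370,290,5)
```

```text
[0.44322386 0.1384715  0.13181822]
[[276.24875037 219.92242247]]
```

View pics/h1s.png

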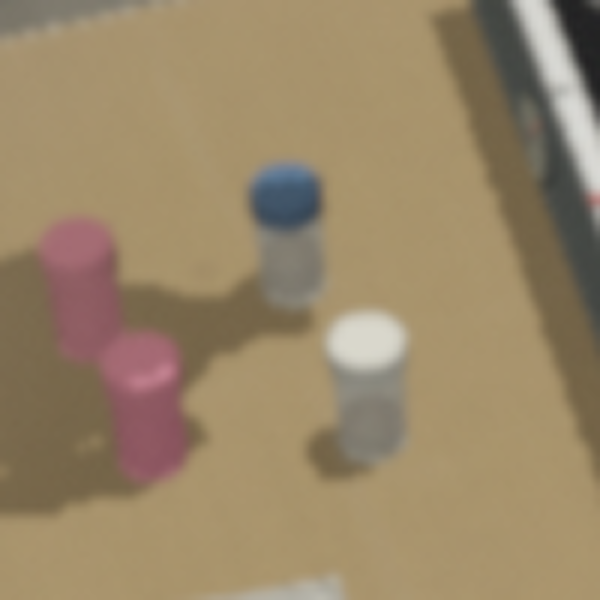

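View pics/h1t.png

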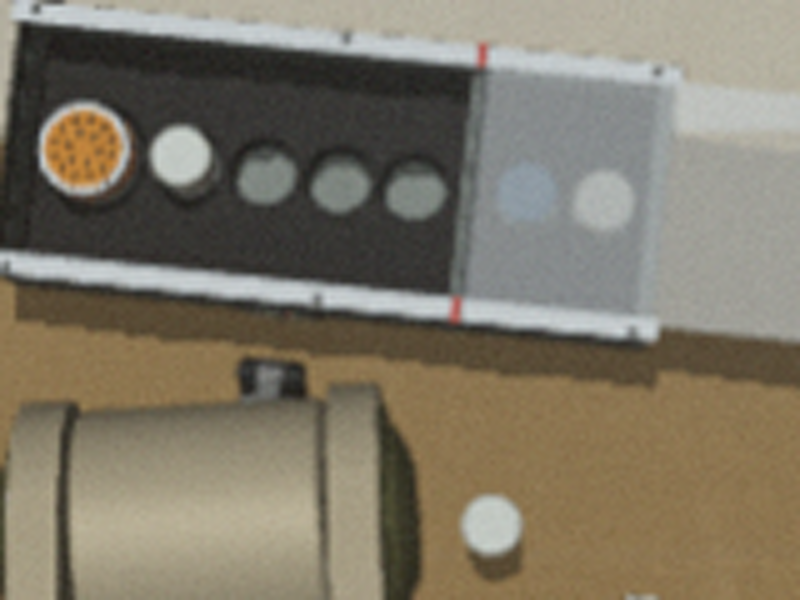

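Request:
{"name": "jog_arm", "arguments": {
  "travel": [
    [-0.0008, 0, -0.03],
    [0, 0, -0.03],
    [0, 0, -0.025],
    [0, 0, -0.015],
    [0, 0, -0.01],
    [0, 0, -0.01],
    [0, 0, -0.008],
    [0, 0, -0.004],
    [0, 0, 0],
    [0, 0, 0]
  ],
  "dr": [
    [0, 0, 0],
    [0, 0, 0],
    [0, 0, 0],
    [0, 0, 0],
    [0, 0, 0],
    [0, 0, 0],
    [0, 0, 0],
    [0, 0, 0],
    [0, 0, 0],
    [0, 0, 0]
  ]
}}

```text
time_s: 42.05
position: [0.4418, 0.1384, 0.0002]
tool_rot: [[0.114, 0.993, 0.0], [0.993, -0.114, 0.0], [0.0, 0.0, -1.0]]
ft_force: [-0.6, -0.3, 1.2]
grip_width: 0.048
```

Request:
{"name": "jog_arm", "arguments": {
  "travel": [
    [0, 0, 0],
    [0, 0, 0],
    [0, 0, 0],
    [0, 0, 0],
    [0, 0, 0]
  ],
  "dr": [
    [0, 0, 0],
    [0, 0, 0],
    [0, 0, 0],
    [0, 0, 0],
    [0, 0, 0]
  ],
  "jaw": 0.015
}}

```text
time_s: 42.47
position: [0.442, 0.1384, 0.0006]
tool_rot: [[0.115, 0.993, 0.001], [0.993, -0.115, 0.0], [0.0, 0.001, -1.0]]
ft_force: [0.0, 0.2, 6.9]
grip_width: 0.0262
```

Request:
{"name": "jog_arm", "arguments": {
  "travel": [
    [0, 0, 0.008],
    [0, 0, 0.015],
    [0, 0, 0.025],
    [0, 0, 0.03],
    [0, 0, 0.036],
    [0, 0, 0.021],
    [0, 0, 0],
    [0, 0, 0]
  ],
  "dr": [
    [0, 0, 0],
    [0, 0, 0],
    [0, 0, 0],
    [0, 0, 0],
    [0, 0, 0],
    [0, 0, 0],
    [0, 0, 0],
    [0, 0, 0]
  ]
}}

```text
time_s: 43.13
position: [0.4417, 0.1384, 0.136]
tool_rot: [[0.114, 0.993, 0.002], [0.993, -0.114, 0.0], [0.0, 0.002, -1.0]]
ft_force: [-0.2, 0.7, -0.6]
grip_width: 0.0265
```

Request:
{"name": "jog_arm", "arguments": {
  "travel": [
    [0.0086, 0.0008, 0],
    [0.0172, 0.0017, 0],
    [0.0172, 0.0017, 0],
    [0.0172, 0.0017, 0],
    [0.0172, 0.0017, 0],
    [0.0172, 0.0017, 0],
    [0.0172, 0.0017, 0],
    [0.0172, 0.0017, 0],
    [0.0172, 0.0017, 0],
    [0.0172, 0.0017, 0],
    [0.0082, 0.0004, 0],
    [0, 0, 0],
    [0, 0, 0],
    [0, 0, 0]
  ],
  "dr": [
    [0, 0, 0],
    [0, 0, 0],
    [0, 0, 0],
    [0, 0, 0],
    [0, 0, 0],
    [0, 0, 0],
    [0, 0, 0],
    [0, 0, 0],
    [0, 0, 0],
    [0, 0, 0],
    [0, 0, 0],
    [0, 0, 0],
    [0, 0, 0],
    [0, 0, 0]
  ]
}}

```text
time_s: 44.3
position: [0.6124, 0.1548, 0.134]
tool_rot: [[0.115, 0.993, -0.002], [0.993, -0.115, -0.0], [-0.0, -0.002, -1.0]]
ft_force: [-0.9, 0.0, 0.0]
grip_width: 0.0262
```

Request:
{"name": "jog_arm", "arguments": {
  "travel": [
    [0, 0, -0.03],
    [0, 0, -0.03],
    [0, 0, -0.02],
    [0, 0, -0.012],
    [0, 0, -0.006],
    [0, 0, -0.002],
    [0, 0, 0],
    [0, 0, 0]
  ],
  "dr": [
    [0, 0, 0],
    [0, 0, 0],
    [0, 0, 0],
    [0, 0, 0],
    [0, 0, 0],
    [0, 0, 0],
    [0, 0, 0],
    [0, 0, 0]
  ]
}}

```text
time_s: 44.97
position: [0.6135, 0.1549, 0.0361]
tool_rot: [[0.114, 0.993, 0.002], [0.993, -0.114, 0.0], [0.0, 0.002, -1.0]]
ft_force: [-0.2, -0.1, -0.6]
grip_width: 0.0263
```

Run:
```python
from h import *
s=get_image("side");crop(s,"h4s",310,130,390,230,8);o=observe();print(o["position"],o["ft_force"])
```

```text
[0.61363111 0.15491302 0.03616962] [ 0.465947    0.07281427 -0.78619885]
```

View pics/h4s.png

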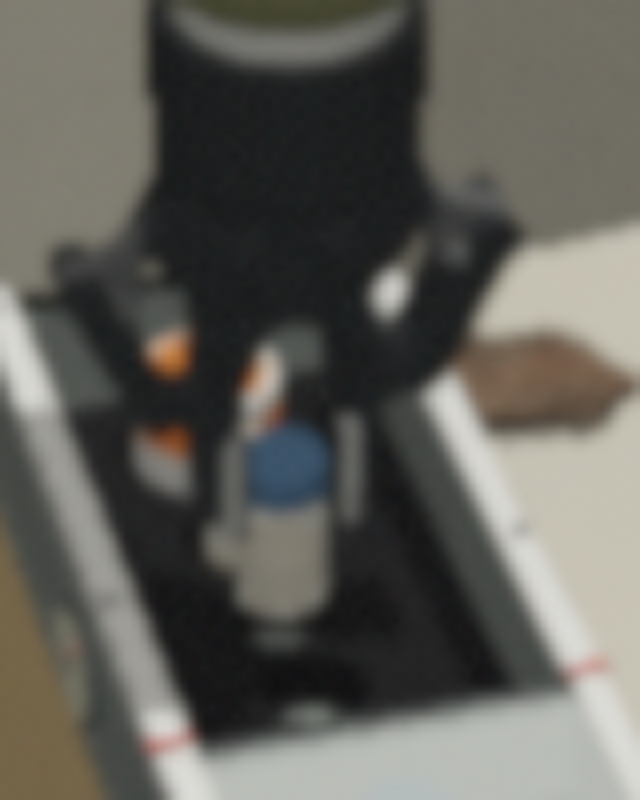

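Request:
{"name": "jog_arm", "arguments": {
  "travel": [
    [-0.0003, 0, -0.003],
    [0, 0, -0.003],
    [0, 0, -0.003],
    [0, 0, 0],
    [0, 0, 0]
  ],
  "dr": [
    [0, 0, 0],
    [0, 0, 0],
    [0, 0, 0],
    [0, 0, 0],
    [0, 0, 0]
  ]
}}

```text
time_s: 45.43
position: [0.6127, 0.1548, 0.0258]
tool_rot: [[0.115, 0.993, -0.0], [0.993, -0.115, -0.0], [-0.0, -0.0, -1.0]]
ft_force: [0.2, 0.3, -0.5]
grip_width: 0.0258
```

Request:
{"name": "jog_arm", "arguments": {
  "travel": [
    [0, 0, -0.004],
    [0, 0, -0.004],
    [0, 0, -0.004],
    [0, 0, -0.003],
    [0, 0, -0.001],
    [0, 0, 0]
  ],
  "dr": [
    [0, 0, 0],
    [0, 0, 0],
    [0, 0, 0],
    [0, 0, 0],
    [0, 0, 0],
    [0, 0, 0]
  ]
}}

```text
time_s: 45.93
position: [0.6127, 0.1548, 0.0096]
tool_rot: [[0.115, 0.993, -0.001], [0.993, -0.115, -0.0], [-0.0, -0.001, -1.0]]
ft_force: [-0.1, 0.0, -0.5]
grip_width: 0.0261
```

Request:
{"name": "jog_arm", "arguments": {
  "travel": [
    [0, 0, -0.0012],
    [0, 0, 0],
    [0, 0, 0]
  ],
  "dr": [
    [0, 0, 0],
    [0, 0, 0],
    [0, 0, 0]
  ]
}}

```text
time_s: 46.18
position: [0.6129, 0.1549, 0.0089]
tool_rot: [[0.115, 0.993, 0.0], [0.993, -0.115, 0.0], [0.0, 0.0, -1.0]]
ft_force: [-0.9, 0.7, -0.5]
grip_width: 0.0262
```

Request:
{"name": "jog_arm", "arguments": {
  "travel": [
    [0, 0, 0],
    [0, 0, 0],
    [0, 0, 0],
    [0, 0, 0.008],
    [0, 0, 0.02],
    [0, 0, 0.03],
    [0, 0, 0.036],
    [0, 0, 0.03],
    [0, 0, 0],
    [0, 0, 0]
  ],
  "dr": [
    [0, 0, 0],
    [0, 0, 0],
    [0, 0, 0],
    [0, 0, 0],
    [0, 0, 0],
    [0, 0, 0],
    [0, 0, 0],
    [0, 0, 0],
    [0, 0, 0],
    [0, 0, 0]
  ],
  "jaw": 0.048
}}

```text
time_s: 47.02
position: [0.6135, 0.155, 0.1351]
tool_rot: [[0.114, 0.993, 0.004], [0.993, -0.114, 0.0], [0.001, 0.004, -1.0]]
ft_force: [-0.4, 0.3, -0.9]
grip_width: 0.0481
```

Run:
```python
from h import *
o=observe();print(o["position"])
t=get_image("top");crop(t,"i1t",210,250,370,370,5)
s=get_image("side");crop(s,"i1s",290,130,410,250,5)
```

```text
[0.61353148 0.15495814 0.13510934]
```

View pics/i1s.png

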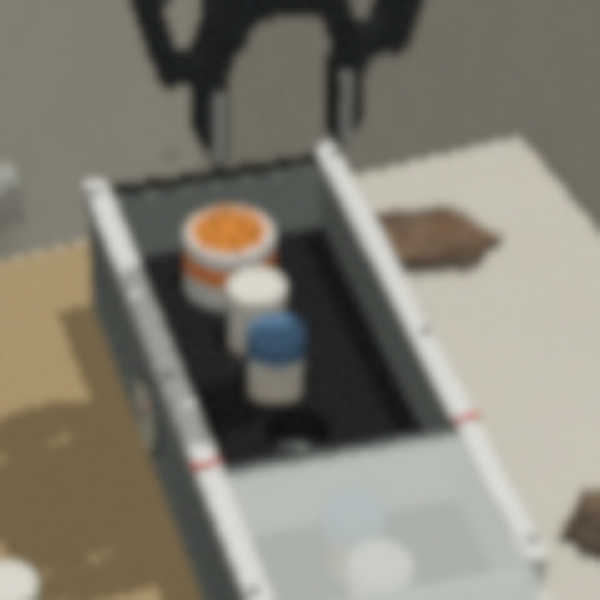

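View pics/i1t.png

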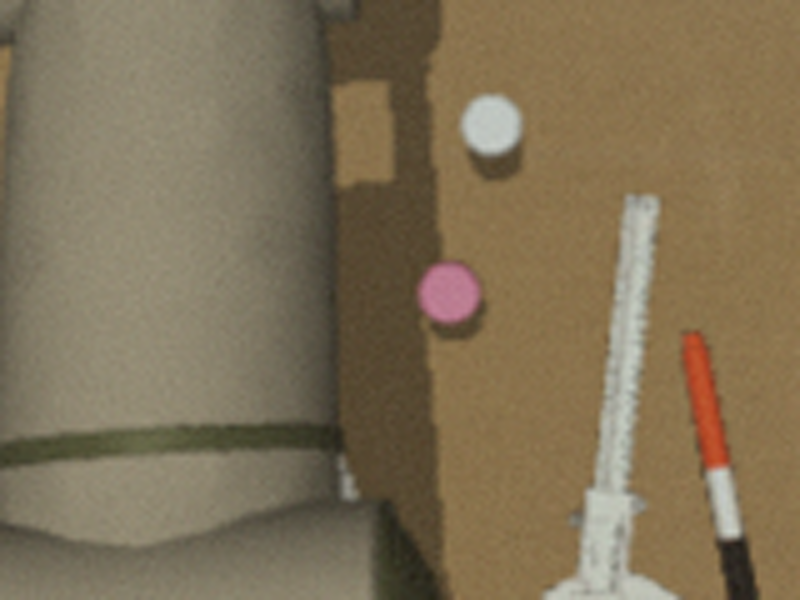

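Request:
{"name": "jog_arm", "arguments": {
  "travel": [
    [-0.0078, -0.0049, 0],
    [-0.0153, -0.0097, 0],
    [-0.0153, -0.0097, 0],
    [-0.0153, -0.0097, 0],
    [-0.0153, -0.0097, 0],
    [-0.0153, -0.0097, 0],
    [-0.0153, -0.0097, 0],
    [-0.0153, -0.0097, 0],
    [-0.0153, -0.0097, 0],
    [-0.0153, -0.0097, 0],
    [-0.0153, -0.0097, 0],
    [-0.0086, -0.0047, 0],
    [0, 0, 0],
    [0, 0, 0],
    [0, 0, 0]
  ],
  "dr": [
    [0, 0, 0],
    [0, 0, 0],
    [0, 0, 0],
    [0, 0, 0],
    [0, 0, 0],
    [0, 0, 0],
    [0, 0, 0],
    [0, 0, 0],
    [0, 0, 0],
    [0, 0, 0],
    [0, 0, 0],
    [0, 0, 0],
    [0, 0, 0],
    [0, 0, 0],
    [0, 0, 0]
  ]
}}

```text
time_s: 48.37
position: [0.4441, 0.0485, 0.1326]
tool_rot: [[0.114, 0.993, 0.0], [0.993, -0.114, 0.0], [0.0, 0.0, -1.0]]
ft_force: [-0.2, 0.4, 0.5]
grip_width: 0.0478
```

Request:
{"name": "jog_arm", "arguments": {
  "travel": [
    [0, 0, -0.03],
    [0, 0, -0.03],
    [0, 0, -0.02],
    [0, 0, -0.01],
    [0, 0, 0],
    [0, 0, 0]
  ],
  "dr": [
    [0, 0, 0],
    [0, 0, 0],
    [0, 0, 0],
    [0, 0, 0],
    [0, 0, 0],
    [0, 0, 0]
  ]
}}

```text
time_s: 48.87
position: [0.4439, 0.0485, 0.0426]
tool_rot: [[0.114, 0.993, -0.001], [0.993, -0.114, 0.0], [0.0, -0.001, -1.0]]
ft_force: [0.6, 1.0, 1.0]
grip_width: 0.0483
```

Run:
```python
from h import *
o=observe();print(o["position"])
s=get_image("side");crop(s,"i2s",230,190,350,290,6)
```

```text
[0.4439459  0.04850723 0.04259176]
```

View pics/i2s.png

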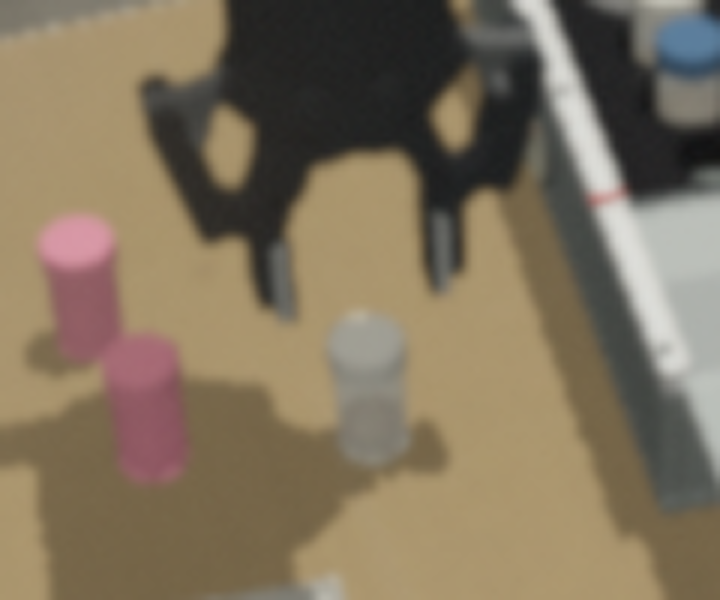

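Request:
{"name": "jog_arm", "arguments": {
  "travel": [
    [0, 0, -0.012],
    [0, 0, -0.012],
    [0, 0, -0.01],
    [0, 0, -0.008],
    [0, 0, 0],
    [0, 0, 0]
  ],
  "dr": [
    [0, 0, 0],
    [0, 0, 0],
    [0, 0, 0],
    [0, 0, 0],
    [0, 0, 0],
    [0, 0, 0]
  ]
}}

```text
time_s: 49.42
position: [0.4438, 0.0483, 0.0012]
tool_rot: [[0.114, 0.993, 0.001], [0.993, -0.114, -0.0], [-0.0, 0.001, -1.0]]
ft_force: [0.5, -0.5, 0.7]
grip_width: 0.048
```

Request:
{"name": "jog_arm", "arguments": {
  "travel": [
    [0, 0, 0],
    [0, 0, 0],
    [0, 0, 0],
    [0, 0, 0],
    [0, 0, 0]
  ],
  "dr": [
    [0, 0, 0],
    [0, 0, 0],
    [0, 0, 0],
    [0, 0, 0],
    [0, 0, 0]
  ],
  "jaw": 0.015
}}

```text
time_s: 49.83
position: [0.444, 0.0482, 0.0016]
tool_rot: [[0.115, 0.993, 0.002], [0.993, -0.115, -0.0], [-0.0, 0.002, -1.0]]
ft_force: [-0.0, 0.8, 7.6]
grip_width: 0.026
```

Request:
{"name": "jog_arm", "arguments": {
  "travel": [
    [0, 0, 0.008],
    [0, 0, 0.015],
    [0, 0, 0.025],
    [0, 0, 0.03],
    [0, 0, 0.036],
    [0, 0, 0.021],
    [0, 0, 0],
    [0, 0, 0]
  ],
  "dr": [
    [0, 0, 0],
    [0, 0, 0],
    [0, 0, 0],
    [0, 0, 0],
    [0, 0, 0],
    [0, 0, 0],
    [0, 0, 0],
    [0, 0, 0]
  ]
}}

```text
time_s: 50.5
position: [0.4436, 0.0483, 0.1369]
tool_rot: [[0.114, 0.993, 0.002], [0.993, -0.114, -0.0], [-0.0, 0.002, -1.0]]
ft_force: [-0.5, -0.4, -1.8]
grip_width: 0.0261
```

Request:
{"name": "jog_arm", "arguments": {
  "travel": [
    [0.0083, 0.0036, 0],
    [0.0165, 0.0071, 0],
    [0.0165, 0.0071, 0],
    [0.0165, 0.0071, 0],
    [0.0165, 0.0071, 0],
    [0.0165, 0.0071, 0],
    [0.0165, 0.0071, 0],
    [0.0165, 0.0071, 0],
    [0.0165, 0.0071, 0],
    [0.0165, 0.0071, 0],
    [0.0086, 0.0035, 0],
    [0, 0, 0],
    [0, 0, 0],
    [0, 0, 0]
  ],
  "dr": [
    [0, 0, 0],
    [0, 0, 0],
    [0, 0, 0],
    [0, 0, 0],
    [0, 0, 0],
    [0, 0, 0],
    [0, 0, 0],
    [0, 0, 0],
    [0, 0, 0],
    [0, 0, 0],
    [0, 0, 0],
    [0, 0, 0],
    [0, 0, 0],
    [0, 0, 0]
  ]
}}

```text
time_s: 51.67
position: [0.6081, 0.1192, 0.1348]
tool_rot: [[0.115, 0.993, -0.002], [0.993, -0.115, -0.0], [-0.0, -0.002, -1.0]]
ft_force: [0.1, -0.3, 0.6]
grip_width: 0.0259
```

Request:
{"name": "jog_arm", "arguments": {
  "travel": [
    [0, 0, -0.03],
    [0, 0, -0.03],
    [0, 0, -0.02],
    [0, 0, -0.012],
    [0, 0, -0.006],
    [0, 0, -0.002],
    [0, 0, 0],
    [0, 0, 0]
  ],
  "dr": [
    [0, 0, 0],
    [0, 0, 0],
    [0, 0, 0],
    [0, 0, 0],
    [0, 0, 0],
    [0, 0, 0],
    [0, 0, 0],
    [0, 0, 0]
  ]
}}

```text
time_s: 52.33
position: [0.6093, 0.1192, 0.0369]
tool_rot: [[0.115, 0.993, 0.002], [0.993, -0.115, 0.0], [0.0, 0.002, -1.0]]
ft_force: [-0.3, 0.4, 0.4]
grip_width: 0.0262
```

Run:
```python
from h import *
s=get_image("side");crop(s,"i4s",310,130,390,230,8);o=observe();print(o["position"],o["ft_force"])
```

```text
[0.60934532 0.11922598 0.03693685] [ 0.90939197 -0.14148481 -0.58609802]
```

View pics/i4s.png

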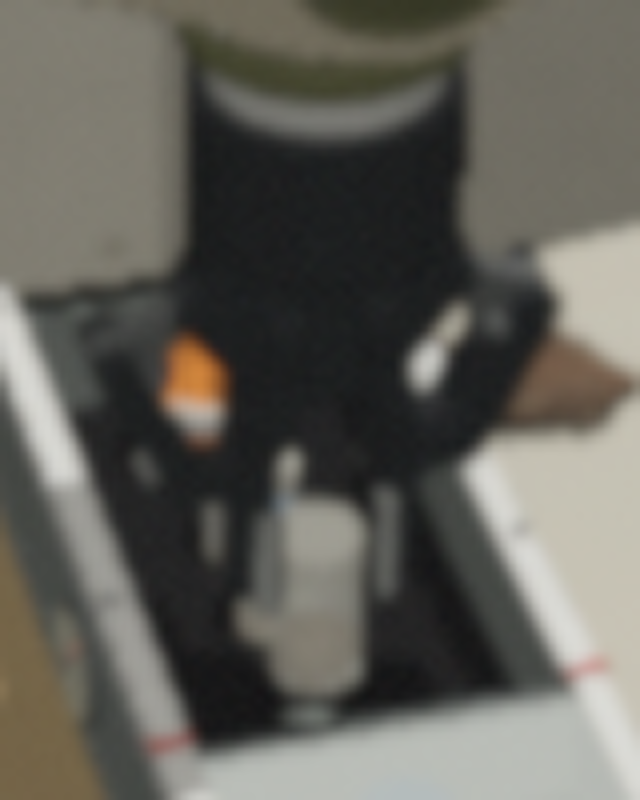

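Request:
{"name": "jog_arm", "arguments": {
  "travel": [
    [0, 0, -0.003],
    [0, 0, -0.003],
    [0, 0, -0.003],
    [0, 0, 0],
    [0, 0, 0]
  ],
  "dr": [
    [0, 0, 0],
    [0, 0, 0],
    [0, 0, 0],
    [0, 0, 0],
    [0, 0, 0]
  ]
}}

```text
time_s: 52.8
position: [0.6088, 0.1193, 0.0266]
tool_rot: [[0.115, 0.993, -0.0], [0.993, -0.115, -0.0], [-0.0, -0.0, -1.0]]
ft_force: [0.3, -0.3, -0.5]
grip_width: 0.0259
```

Request:
{"name": "jog_arm", "arguments": {
  "travel": [
    [0, 0, -0.004],
    [0, 0, -0.004],
    [0, 0, -0.004],
    [0, 0, -0.003],
    [0, 0, -0.0015],
    [0, 0, 0]
  ],
  "dr": [
    [0, 0, 0],
    [0, 0, 0],
    [0, 0, 0],
    [0, 0, 0],
    [0, 0, 0],
    [0, 0, 0]
  ]
}}

```text
time_s: 53.3
position: [0.6088, 0.1193, 0.01]
tool_rot: [[0.115, 0.993, -0.0], [0.993, -0.115, 0.0], [-0.0, -0.0, -1.0]]
ft_force: [0.3, -0.2, -0.2]
grip_width: 0.0261
```

Request:
{"name": "jog_arm", "arguments": {
  "travel": [
    [0, 0, -0.0008],
    [0, 0, 0],
    [0, 0, 0]
  ],
  "dr": [
    [0, 0, 0],
    [0, 0, 0],
    [0, 0, 0]
  ]
}}

```text
time_s: 53.55
position: [0.609, 0.1193, 0.0097]
tool_rot: [[0.115, 0.993, 0.0], [0.993, -0.115, 0.0], [0.0, 0.0, -1.0]]
ft_force: [-0.6, 0.6, 0.7]
grip_width: 0.0262
```

Request:
{"name": "jog_arm", "arguments": {
  "travel": [
    [0, 0, 0],
    [0, 0, 0],
    [0, 0, 0],
    [0, 0, 0.008],
    [0, 0, 0.02],
    [0, 0, 0.03],
    [0, 0, 0.036],
    [0, 0, 0.03],
    [0, 0, 0],
    [0, 0, 0]
  ],
  "dr": [
    [0, 0, 0],
    [0, 0, 0],
    [0, 0, 0],
    [0, 0, 0],
    [0, 0, 0],
    [0, 0, 0],
    [0, 0, 0],
    [0, 0, 0],
    [0, 0, 0],
    [0, 0, 0]
  ],
  "jaw": 0.048
}}

```text
time_s: 54.38
position: [0.6095, 0.1193, 0.1357]
tool_rot: [[0.114, 0.993, 0.004], [0.993, -0.114, 0.0], [0.0, 0.004, -1.0]]
ft_force: [-0.4, 0.5, -0.7]
grip_width: 0.0479
```

Run:
```python
from h import *
o=observe();print(o["position"])
t=get_image("top");crop(t,"j1t",290,150,450,270,5)
s=get_image("side");crop(s,"j1s",290,130,410,250,5)
```

```text
[0.60950848 0.11930752 0.13571417]
```

View pics/j1s.png

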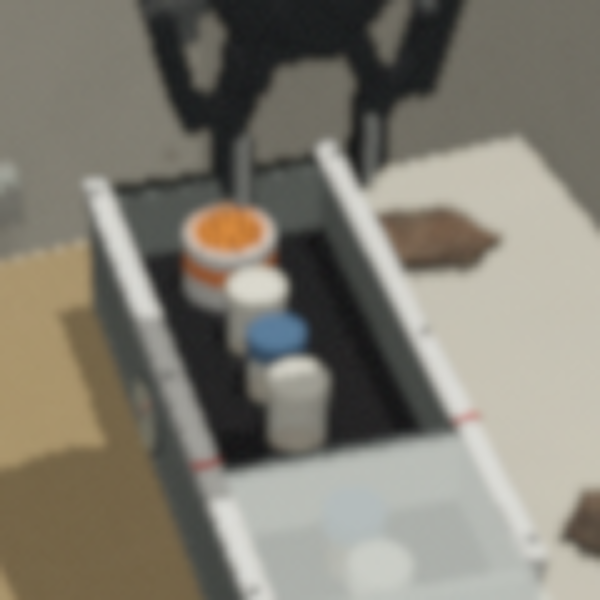

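View pics/j1t.png

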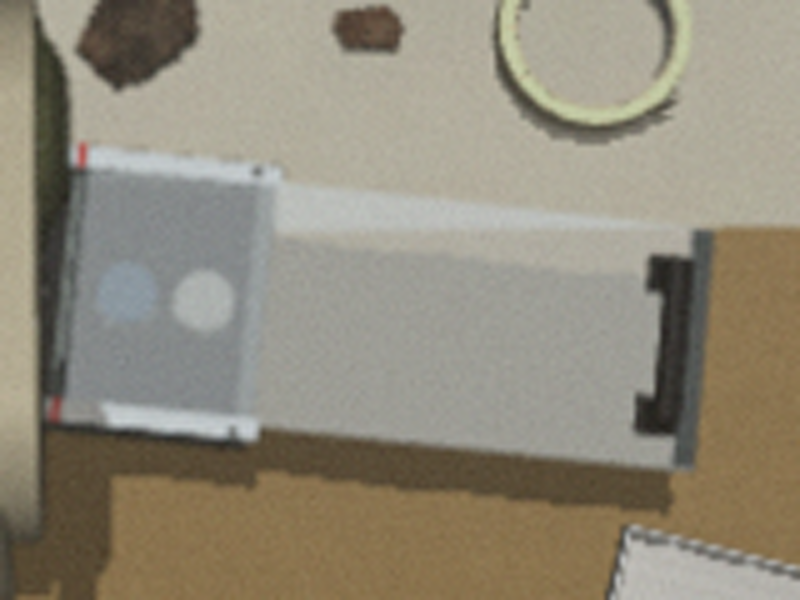

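Request:
{"name": "jog_arm", "arguments": {
  "travel": [
    [-0.0015, -0.0121, 0.002],
    [-0.0029, -0.0242, 0.002],
    [-0.0029, -0.0242, 0],
    [-0.0029, -0.0242, 0],
    [-0.0029, -0.0242, 0],
    [-0.0029, -0.0242, 0],
    [-0.0029, -0.0242, 0],
    [-0.0029, -0.0242, 0],
    [-0.0029, -0.0242, 0],
    [-0.0029, -0.0242, 0],
    [-0.0029, -0.0242, 0],
    [-0.0029, -0.0242, 0],
    [-0.0029, -0.0242, 0],
    [-0.0029, -0.0242, 0],
    [-0.0016, -0.0116, 0],
    [0, 0, 0],
    [0, 0, 0]
  ],
  "dr": [
    [0, 0, 0.1047],
    [0, 0, 0.1047],
    [0, 0, 0.1047],
    [0, 0, 0.1047],
    [0, 0, 0.1047],
    [0, 0, 0.1047],
    [0, 0, 0.1047],
    [0, 0, 0.1047],
    [0, 0, 0.1047],
    [0, 0, 0.1047],
    [0, 0, 0.1047],
    [0, 0, 0.1047],
    [0, 0, 0.1047],
    [0, 0, 0.1047],
    [0, 0, 0.1047],
    [0, 0, 0],
    [0, 0, 0]
  ],
  "jaw": 0.05
}}

```text
time_s: 55.9
position: [0.5675, -0.2189, 0.1362]
tool_rot: [[-0.993, 0.119, -0.002], [0.119, 0.993, 0.002], [0.002, 0.001, -1.0]]
ft_force: [1.1, -0.6, 0.3]
grip_width: 0.0502
```

Run:
```python
from h import *
o=observe();print(o["position"])
s=get_image("side");crop(s,"k1s",320,220,440,340,5)
t=get_image("top");crop(t,"k1t",200,160,360,250,5)
```

```text
[ 0.56751131 -0.21886928  0.13621955]
```

View pics/k1t.png

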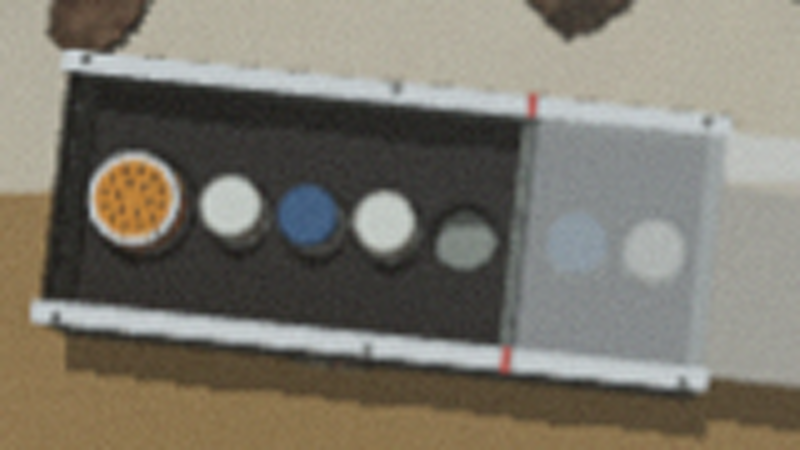

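View pics/k1s.png

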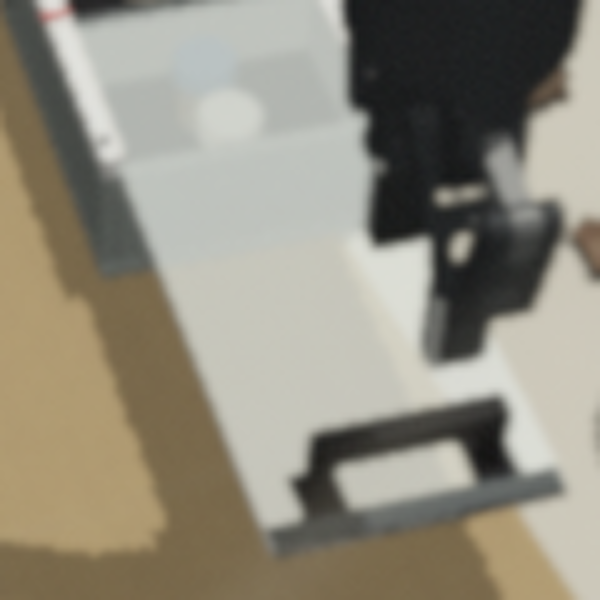

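Request:
{"name": "jog_arm", "arguments": {
  "travel": [
    [0.0006, 0, -0.02],
    [0, 0, -0.02],
    [0, 0, -0.01],
    [0, 0, -0.01],
    [0, 0, -0.01],
    [0, 0, -0.01],
    [0, 0, -0.005],
    [0, 0, 0],
    [0, 0, 0]
  ],
  "dr": [
    [0, 0, 0],
    [0, 0, 0],
    [0, 0, 0],
    [0, 0, 0],
    [0, 0, 0],
    [0, 0, 0],
    [0, 0, 0],
    [0, 0, 0],
    [0, 0, 0]
  ]
}}

```text
time_s: 56.75
position: [0.5688, -0.2191, 0.0527]
tool_rot: [[-0.993, 0.115, 0.0], [0.115, 0.993, -0.0], [-0.0, -0.0, -1.0]]
ft_force: [-0.4, 0.2, 0.5]
grip_width: 0.05
```

Request:
{"name": "jog_arm", "arguments": {
  "travel": [
    [0, 0, 0],
    [0, 0, 0],
    [0, 0, 0],
    [0, 0, 0],
    [0, 0, 0],
    [0, 0, 0]
  ],
  "dr": [
    [0, 0, 0],
    [0, 0, 0],
    [0, 0, 0],
    [0, 0, 0],
    [0, 0, 0],
    [0, 0, 0]
  ],
  "jaw": 0,
  "newtons": 60
}}

```text
time_s: 57.25
position: [0.5689, -0.2189, 0.0532]
tool_rot: [[-0.993, 0.115, 0.001], [0.115, 0.993, -0.0], [-0.001, -0.0, -1.0]]
ft_force: [-1.2, 3.5, 5.9]
grip_width: 0.0105
```

Request:
{"name": "jog_arm", "arguments": {
  "travel": [
    [0.0006, 0.005, 0],
    [0.0012, 0.0105, 0],
    [0.0012, 0.0105, 0],
    [0.0012, 0.0105, 0],
    [0.0012, 0.0105, 0],
    [0.0012, 0.0105, 0],
    [0.0012, 0.0105, 0],
    [0.0012, 0.0105, 0],
    [0.0012, 0.0105, 0],
    [0.0012, 0.0105, 0],
    [0.0012, 0.0105, 0],
    [0.0012, 0.0105, 0],
    [0.0012, 0.0105, 0],
    [0.0012, 0.0105, 0],
    [0.0012, 0.0105, 0],
    [0.0012, 0.0105, 0],
    [0.0012, 0.0105, 0],
    [0.0012, 0.0105, 0],
    [0.0012, 0.0105, 0],
    [0, 0, 0]
  ],
  "dr": [
    [0, 0, 0],
    [0, 0, 0],
    [0, 0, 0],
    [0, 0, 0],
    [0, 0, 0],
    [0, 0, 0],
    [0, 0, 0],
    [0, 0, 0],
    [0, 0, 0],
    [0, 0, 0],
    [0, 0, 0],
    [0, 0, 0],
    [0, 0, 0],
    [0, 0, 0],
    [0, 0, 0],
    [0, 0, 0],
    [0, 0, 0],
    [0, 0, 0],
    [0, 0, 0],
    [0, 0, 0]
  ]
}}

```text
time_s: 58.92
position: [0.5918, -0.0251, 0.0532]
tool_rot: [[-0.993, 0.114, 0.002], [0.114, 0.993, -0.002], [-0.003, -0.002, -1.0]]
ft_force: [0.8, -0.3, 4.6]
grip_width: 0.0108
```

Request:
{"name": "jog_arm", "arguments": {
  "travel": [
    [0.0005, 0.004, 0],
    [0.0005, 0.004, 0],
    [0.0004, 0.004, 0],
    [0.0003, 0.0025, 0],
    [0, 0, 0],
    [0, 0, 0]
  ],
  "dr": [
    [0, 0, 0],
    [0, 0, 0],
    [0, 0, 0],
    [0, 0, 0],
    [0, 0, 0],
    [0, 0, 0]
  ]
}}

```text
time_s: 59.42
position: [0.5933, -0.012, 0.0532]
tool_rot: [[-0.993, 0.115, 0.002], [0.115, 0.993, -0.002], [-0.002, -0.002, -1.0]]
ft_force: [1.2, -5.8, 4.7]
grip_width: 0.0102
```

Request:
{"name": "jog_arm", "arguments": {
  "travel": [
    [0.0002, 0.002, 0],
    [0.0002, 0.002, 0],
    [0, 0, 0],
    [0, 0, 0]
  ],
  "dr": [
    [0, 0, 0],
    [0, 0, 0],
    [0, 0, 0],
    [0, 0, 0]
  ]
}}

```text
time_s: 59.75
position: [0.5938, -0.0083, 0.0532]
tool_rot: [[-0.993, 0.115, 0.002], [0.115, 0.993, -0.003], [-0.002, -0.003, -1.0]]
ft_force: [-0.2, -7.2, 4.5]
grip_width: 0.0106
```

Request:
{"name": "jog_arm", "arguments": {
  "travel": [
    [0.0001, 0.001, 0],
    [0, 0, 0],
    [0, 0, 0]
  ],
  "dr": [
    [0, 0, 0],
    [0, 0, 0],
    [0, 0, 0]
  ]
}}

```text
time_s: 60.0
position: [0.5938, -0.0081, 0.0532]
tool_rot: [[-0.993, 0.115, 0.002], [0.115, 0.993, -0.004], [-0.002, -0.004, -1.0]]
ft_force: [-0.2, -11.2, 4.2]
grip_width: 0.0103
```

Request:
{"name": "jog_arm", "arguments": {
  "travel": [
    [0.0001, 0.001, 0],
    [0, 0, 0],
    [0, 0, 0]
  ],
  "dr": [
    [0, 0, 0],
    [0, 0, 0],
    [0, 0, 0]
  ]
}}

```text
time_s: 60.25
position: [0.5938, -0.0081, 0.0532]
tool_rot: [[-0.993, 0.116, 0.002], [0.116, 0.993, -0.006], [-0.002, -0.005, -1.0]]
ft_force: [-2.0, -15.9, 4.5]
grip_width: 0.0102
```

Request:
{"name": "jog_arm", "arguments": {
  "travel": [
    [0.0001, 0.001, 0],
    [0, 0, 0],
    [0, 0, 0]
  ],
  "dr": [
    [0, 0, 0],
    [0, 0, 0],
    [0, 0, 0]
  ]
}}

```text
time_s: 60.5
position: [0.5938, -0.0081, 0.0532]
tool_rot: [[-0.993, 0.116, 0.001], [0.116, 0.993, -0.007], [-0.002, -0.007, -1.0]]
ft_force: [-2.7, -21.4, 4.8]
grip_width: 0.0107
```

Request:
{"name": "jog_arm", "arguments": {
  "travel": [
    [0, 0, 0],
    [0, 0, 0],
    [0, 0, 0],
    [0, -0.003, 0],
    [0, 0, 0.01],
    [0, 0, 0.02],
    [0, 0, 0.03],
    [0, 0, 0.036],
    [0, 0, 0.03],
    [-0.02, 0, 0],
    [-0.03, 0, 0],
    [-0.03, 0, 0],
    [-0.03, 0, 0],
    [-0.03, 0, 0],
    [-0.03, 0, 0],
    [-0.02, 0, 0],
    [0, 0, 0],
    [0, 0, 0]
  ],
  "dr": [
    [0, 0, 0],
    [0, 0, 0],
    [0, 0, 0],
    [0, 0, 0],
    [0, 0, 0],
    [0, 0, 0],
    [0, 0, 0],
    [0, 0, 0],
    [0, 0, 0],
    [0, 0, 0],
    [0, 0, 0],
    [0, 0, 0],
    [0, 0, 0],
    [0, 0, 0],
    [0, 0, 0],
    [0, 0, 0],
    [0, 0, 0],
    [0, 0, 0]
  ],
  "jaw": 0.045
}}

```text
time_s: 62.0
position: [0.4032, -0.0065, 0.1795]
tool_rot: [[-0.993, 0.115, 0.002], [0.115, 0.993, -0.0], [-0.002, -0.0, -1.0]]
ft_force: [0.3, 0.4, -0.1]
grip_width: 0.0448
```

Run:
```python
from h import *
o=observe();print(o["position"],o["ft_force"])
s=get_image("side");cv2.imwrite("pics/z1s.png",s["color"][:,:,::-1])
t=get_image("top");crop(t,"z1t",200,120,480,320,2.8)if 0 else cv2.imwrite("pics/z1t.png",cv2.resize(t["color"][150:320,200:480,::-1],None,fx=2.8,fy=2.8,interpolation=cv2.INTER_CUBIC))
crop(t,"z1c",200,160,360,250,5)
```

```text
[ 0.40321566 -0.00651149  0.17949835] [ 0.25610494  0.38764826 -0.06821051]
```

View pics/z1s.png

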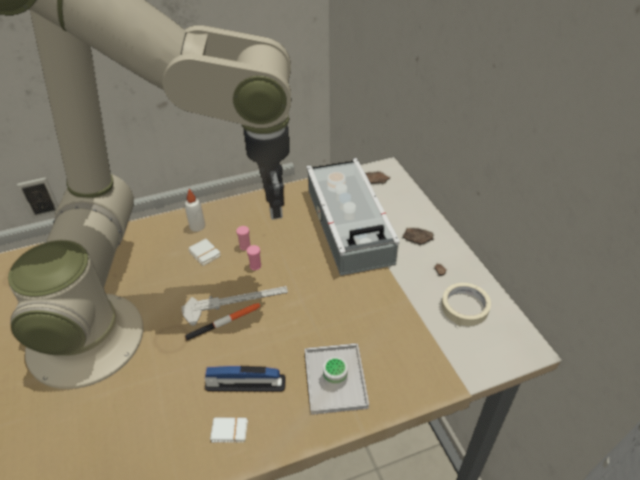

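View pics/z1c.png

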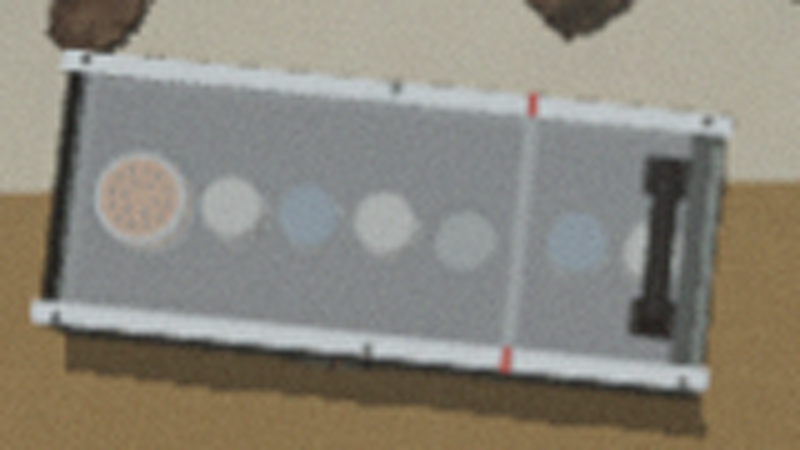

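View pics/z1t.png

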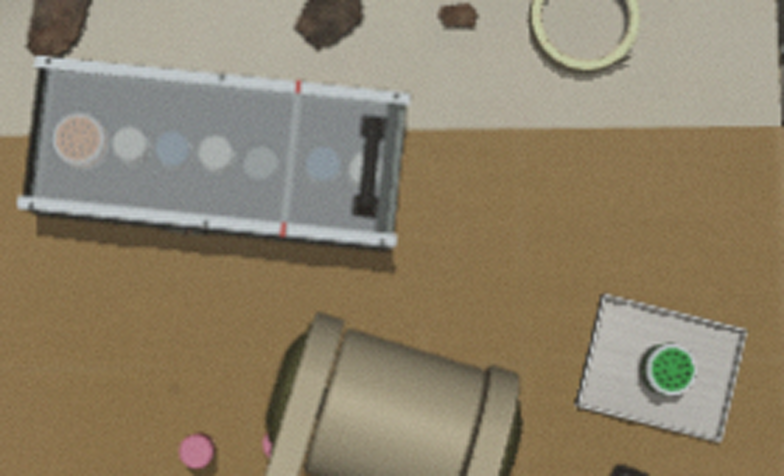

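Run:
```python
from h import *
s=get_image("side");crop(s,"z2s",310,160,370,220,10)
t=get_image("top");crop(t,"z2t",205,175,265,225,12)
i=cv2.imread("pics/side0.png");cv2.imwrite("pics/z0s.png",cv2.resize(i[160:220,310:370],None,fx=10,fy=10,interpolation=cv2.INTER_CUBIC))
```

```text
(no output)
```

View pics/z2s.png

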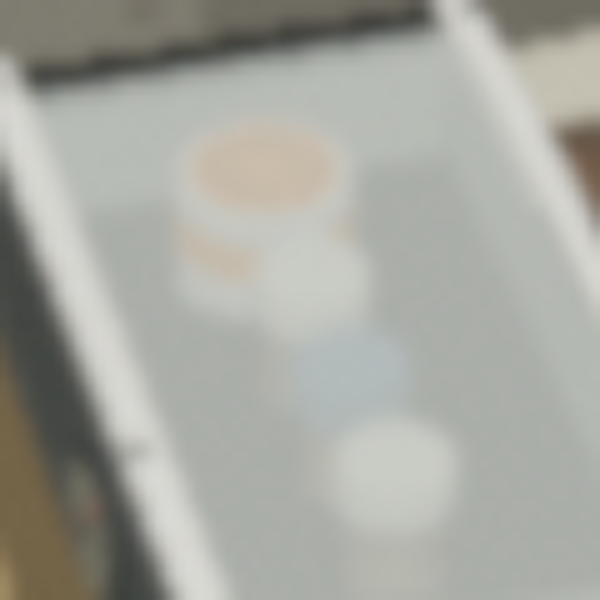

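View pics/z0s.png

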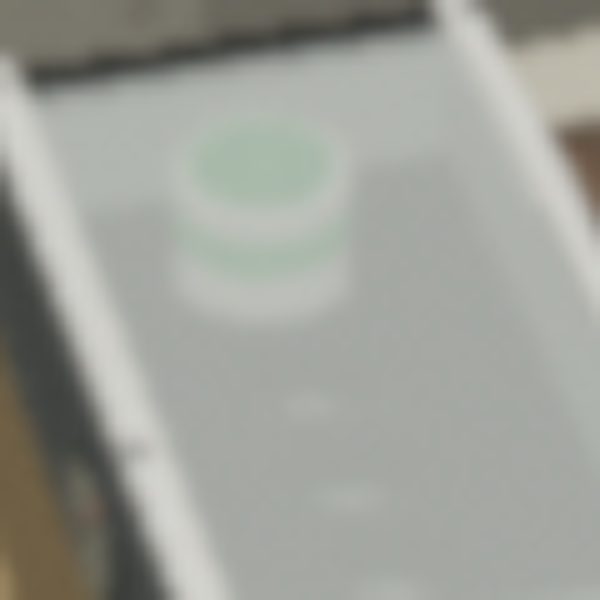

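View pics/z2t.png

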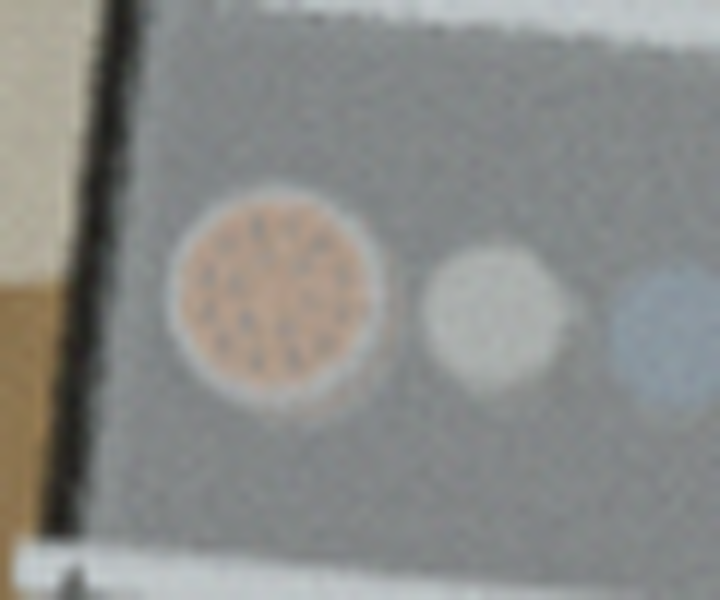

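```bash
python3 -c "
from rig import *
print(close_job())"
```

```text
the job is handed in; nothing more can be done
None
```

The job is done and handed in at about 62 s.

- **Shutter:** I opened it 0.211 m. The top camera showed its edge at the red line to within about 0.5 mm, with both stored vials still covered. At the end I pushed it home until it stopped with 21 N, with the pull back within 1 mm of its starting position.
- **Canisters:** The green canister stands in the dish, and the orange one is in the bay.
- **Vials:** Only three loose vials were there: two with white caps and one with a blue cap. They stand upright in pockets 1, 2 and 3, and pocket 4 stays empty. There was no red-capped vial, and I left the two pink look-alikes alone.

Where checks failed or disagreed:
- **Fingertips:** With the gripper shut, the fingertips end about 28 mm short of the TCP described in the text. My first grip on the pull missed because of this. I found the offset by touching the table lightly (about 15 N) and corrected for it from then on.
- **Cameras:** The side camera disagreed with the top camera by up to about 5 mm, so I relied on the top one. It matched the arm to within 0.5 mm at the dish.
- **Orange canister:** The last picture showed it about 3 mm from where I released it. It still looks upright and seated in the bay. I did not correct it, and I don't know the cause.

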